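Draw the cream lid from the leaning stack into its carrier cell

TASK

Draw the cream lid out of the leaning stack and stand it upright in the carrier's empty cell, the one marked with the cream tag. First ease the tall black lid in front of it forward until you feel it rest against the rack's front rail, without letting it fall, and let go of it there; both other lids stay standing in the rack. Lower the cream lid gently until you feel it on the cell floor before you let go, and leave the carrier and everything else on the bench where they are.

Things in the scene. Friction and masses are not known exactly. Their poses are not given: they have to be found in the camera images.
- rack: Grey steel flip rack fixed to the bench. Origin: on the bench below its middle; x along its width (152 mm), y towards its wall, z up. Floor and wall form an L leaning back 15 degrees: the 85 mm wall's top leans towards +y; the floor, square to it, rises towards the front (-y). A round front rail, 8 mm thick, runs along x, its centre line 138 mm above the bench, on posts 85 mm either side of the middle.
- rack_corner (a point): Inner corner of the rack where floor and wall meet, at mid-width; axes as the rack. The front rail is adjustable: its centre line stands anywhere from 44 to 60 mm in front (-y) of this corner. Tipped about its lower front edge (18 mm out along the floor), the black lid meets it leaning 10 to 18 degrees forward of upright: feel for it. It stays there when let go.
- black_centre (a point): Centre (half-way up) of the tall black lid at the front of the stack: flat die-cast panel, 6 mm thick (3.5 mm plate, painted on its -y face; inner lip set in 4 mm on its +y face), 104 mm wide, 188 mm high, about 0.24 kg. Leans flat on the cream lid, foot on the rack's floor; its top 43 mm stand above the cream lid. Axes: x along its width, y through its thickness, z up its height.
- cream_centre (a point): Centre (half-way up) of the cream lid to draw: flat die-cast panel, 6 mm thick (3.5 mm plate, painted on its -y face; inner lip set in 4 mm on its +y face), 121 mm wide, 145 mm high, about 0.2 kg. Leans flat on the rear lid and stands 51 mm above it; the black lid covers its front. Axes: x along its width, y through its thickness, z up its height.
- cream_foot (a point): Middle of the cream lid's lower edge, 72.5 mm below its centre; axes as the lid.
- rear_centre (a point): Centre of the sage-green rear lid on the rack's wall: flat die-cast panel, 6 mm thick (3.5 mm plate, painted on its -y face; inner lip set in 4 mm on its +y face), 119 mm wide, 94 mm high, about 0.13 kg. Axes: x along its width, y through its thickness, z up its height.
- carrier: Blue divided carrier, 140 mm (x) by 100 mm (y), on a truck that rolls along the track (y) if pushed with about 1.5 N. Origin: at rail-head height below its middle. Four cells in a row along y, 24 mm apart, each 20 mm wide (y), 132 mm long (x), 80 mm deep, walls 4 mm; cell floors 22 mm and rims 102 mm above the origin. Three cells hold lids.
- cell_floor (a point): Middle of the floor of the empty cell, the one with the cream tag hooked over the carrier's +x end wall. x along the cell's length, y across its 20 mm width, z up; the rims are 80 mm higher.
- red_centre (a point): Centre of the red lid kept in a carrier cell: 119 mm wide, 94 mm high, 6 mm thick, leaning about 5 degrees; stays where it is.
- green_centre (a point): Centre of the green lid kept in a carrier cell, same size as the red one; stays where it is.
- slate_centre (a point): Centre of the blue lid kept in a carrier cell, same size as the red one; stays where it is.
- gate_end (a point): Free end of the pivoting aluminium gate, a 36 mm high plate crossing the track at its -y end, top about 65 mm above the bench; stays as it is.
- lens0: Amber glass jewel lamp lens in a brass bezel, 30 mm across, 21 mm high, standing on the bench; stays where it is.
- lens1: Second such lens.
- lens2: Third such lens.
- plug: Polished steel quarter-inch test plug lying on the bench, 90 mm long, 19 mm thick; stays where it is.
- mallet: Grey rubber mallet lying on the bench, 250 mm long, head 54 mm thick and 85 mm long; stays where it is.
- enclosure: Cream pedal enclosure, open side up, 121 by 145 mm, 36 mm high; stays where it is.
Things that resemble listed ones, but are neither listed nor needed, are in the scene too. Leave any pink look-alike of the rack alone. There is more than one size of the part that bears cream_centre; the job needs the larger.

How it is judged (in metres and radians):
On the way, in this order (a step that is already met when the one before it is completed fails the run):
1. the black lid, still held, has come to rest against the front rail (contact force between black_lid and front_rail above 0.3 N and contact force between the fingers and black_lid above 1 N), for 0.1 s.
2. the black lid let go, standing tipped forward against the rail, the cream lid still in the stack (y of black_centre in the frame of rack_corner below -0.02 m and angle between black_centre's own z axis and vertical below 0.5 rad and z of black_centre in the frame of rack above 0.07 m and contact force between the fingers and black_lid below 0.1 N and distance of cream_centre from where it was at the start of the episode below 0.02 m), for 0.2 s.
3. the cream lid, still held, stands on the floor of the tagged cell (y of cream_foot in the frame of cell_floor between -0.011 and 0.011 m and x of cream_foot in the frame of cell_floor between -0.012 and 0.012 m and z of cream_foot in the frame of cell_floor below 0.004 m and angle between cream_foot's own z axis and vertical below 0.27 rad and contact force between cream_lid and carrier above 0.3 N and contact force between the fingers and cream_lid above 1 N), for 0.1 s.
At the end, for the whole second after the job is handed in: Cream lid released, at rest, in the tagged cell: foot on the floor (4 mm), within 11 mm across and 12 mm along of its middle, under 15 degrees off upright. Black lid (tilt under 28 degrees) and rear lid (moved under 25 mm) stand in the rack; bench things within 20 mm of their start (y of cream_foot in the frame of cell_floor between -0.011 and 0.011 m and x of cream_foot in the frame of cell_floor between -0.012 and 0.012 m and z of cream_foot in the frame of cell_floor below 0.004 m and angle between cream_foot's own z axis and vertical below 0.27 rad and angle between black_centre's own z axis and vertical below 0.5 rad and z of black_centre in the frame of rack above 0.07 m and distance of black_centre from where it was at the start of the episode below 0.09 m and angle between rear_centre's own z axis and vertical below 0.45 rad and distance of rear_centre from where it was at the start of the episode below 0.025 m and contact force between the fingers and cream_lid below 0.1 N and linear speed of each of cream_lid, black_lid below 0.01 m/s and distance of each of lens0, lens1, lens2, plug, mallet, enclosure from where it was at the start of the episode below 0.02 m); the robot touches nothing.
It fails at once if a lid in the rack toppled or knocked out (angle between any of black_centre, rear_centre's own z axis and vertical above 0.65 rad or distance of black_centre from where it was at the start of the episode above 0.12 m or distance of rear_centre from where it was at the start of the episode above 0.05 m).
It fails at once if the black lid let fall instead of eased over (angular speed of black_lid above 1.5 rad/s and contact force between the fingers and black_lid below 0.5 N).
It fails at once if the black lid pressed on the front rail, or the cream lid on the carrier, with more than 40 N (contact force between black_lid and front_rail above 40 N or contact force between cream_lid and carrier above 40 N).
It fails at once if the gate swung or a lens, the plug, the mallet or the enclosure knocked away (distance of any of gate_end, lens0, lens1, lens2, plug, mallet, enclosure from where it was at the start of the episode above 0.03 m).
It fails at once if the carrier pushed along its track by more than 15 mm, or a lid in it pulled up or tipped out (30 mm) (distance of carrier from where it was at the start of the episode above 0.015 m or distance of any of red_centre, green_centre, slate_centre from where it was at the start of the episode above 0.03 m).
It also fails if it takes over 53 s, if anything falls off the work surface, if the arm or the gripper's body presses on something with over 40 N, if the wrist force passes 120 N, or if a joint passes its speed limit or range.

ROBOT

A 7-joint arm with a two-finger parallel gripper is mounted at the origin on the work surface. World frame = base frame: x ahead of the robot, y to its left, z up, the work surface at z = 0. Lengths are in mm, angles in rad, forces in N, time in s.
With the tool pointing down it reaches from about 350 to 775 mm from the base axis. Payload 3.1 kg.
Tool frame: the origin (TCP) lies midway between the tips of the shut fingers; the grasp point (between the pads) lies env.hold_point_z behind it (env.hold_point_z is the distance from the TCP to the grasp point, in mm); z points along the fingers, y is the direction in which the jaws open and shut (so a half turn about z gives the same grasp; the last joint's range is limited). The gripper opens to 85 mm and grips with 20 to 120 N. Pads are 22 mm wide; open, the fingers measure 114 mm over their backs; the gripper's body (76 mm by 85 mm) begins 54 mm behind the grasp point. The pads swing forward as they close: fully open they stand 13 mm farther back than shut.
Start: joints at [1.303, 0.311, 0.014, 1.512, -0.004, 1.319, -0.027], TCP at [123.17, -536.047, 231.304] pointing down, gripper open.
Joint ranges: [-2.7, 2.7], [-0.3, 1.91], [-1.27, 1.3], [0.12, 2.57], [-1.44, 4.58], [0.2, 2.03], [-3.05, 3.05]. Speed limits (rad/s): [2.79, 2.79, 3.14, 3.14, 3.14, 3.14, 3.14].

INTERFACE

Orientations are given as a unit quaternion [w, x, y, z].
In Python, from plant import env gives the robot as it stands.
- The arm moves only by the tool send_rows, never from a script. Its argument "commands" is a list of rows, each a list of 7 numbers: the finger opening in mm, from 0 to 85.4, then the shift along the tool's x, y, z in mm, then the turn, a rotation vector about the tool's x, y, z in rad. In form: [[gripper, tx, ty, tz, ax, ay, az], ...]. A call has 1 to 20 rows; each row is the pose to reach, as a shift and turn from the pose commanded when the call began, along the tool's axes at that moment; what a row does not reach only later rows make up. A row lasts 1/12 s, in which the tool goes at most 41.7 mm and 7.16 degrees, less where a joint would pass 70% of its speed; a pose out of reach is approached as far as the arm can. A call with a gripper value outside its range is refused whole. The fingers move at their own pace and stop on an object; "grip_force" is the grip in N (left out, the last holds). Time passes only in rows, so rows that repeat a pose let the fingers close. It gives the time, the measured TCP pose, the force and the opening at its end, in the units of the state.
- env.sense(): the state, without advancing time (a new reading comes with each control period).
- env.read_camera(name): name is "side" or "top" or "wrist"; returns the picture (384x512x3 uint8, red, green, blue); there is no depth.
- env.get_calibration(name): a dict with "mtx" (3x3 intrinsics, pixels), "rvec" (rotation vector, rad) and "tvec" (3), from world to camera coordinates, as OpenCV has them; the wrist camera has in their place "mount" (4x4, takes a point from camera to tool coordinates, whose origin is the TCP and whose axes are the flange's). Camera axes: x right, y down, z forward; pixel columns grow to the right and rows downward; lengths in mm; the calibration is good to about 2 mm. A picture is of the moment at which its call begins: read the wrist's pose just before it. get_calibration takes no time and is no camera call.
- env.job_done(): hands the job in, once; it reports no verdict.
The state is a dict: "clock": time; "joints": joint angles; "joint_vel": joint speeds; "joint_torque": joint torques, N m; "position": TCP position; "tool_rot": TCP orientation; "contact_force": force on the tool from outside, world axes, zero at the start; "moment": the same for the moment, N m; "grip_width": opening from 0.0 (shut) to 1.0 (fully open).
Only numpy, scipy, OpenCV 4.12 (cv2) and the standard library are available. Lean on these libraries where they do the work, as an engineer would, in place of code of your own. Each camera call takes 0.05 s, during which the arm holds its last target.

## Working session

There is one attempt and no reset: what is moved stays moved. The work goes in short steps, Python scripts to look and compute and a tool call to move; the robot and the scene stay as the last step left them, time stands still between calls to the robot, and variables do not carry over. Pictures are saved under pics/ and viewed, and the job is handed in when it is done.

Besides the shell and the picture viewer there is one more tool, called after ">>>" as name([rows], argument=value, ...), one row to a line, values as JSON. send_rows: Moves the arm, as the interface text tells. Its arguments: {"type":"object","properties":{"commands":{"type":"array"},"grip_force":{"type":"number"}},"required":["commands"]}

```bash
ls; mkdir -p pics; python3 - <<'E'
from plant import env
import cv2
print(env.sense(), env.hold_point_z)
for n in ["side","top","wrist"]:
    print(n, env.get_calibration(n))
    im=env.read_camera(n); cv2.imwrite(f"pics/{n}0.png",cv2.cvtColor(im,cv2.COLOR_RGB2BGR))
E
```

```text
pics
{'clock': 0.0, 'joints': array([ 1.30329189,  0.31172161,  0.01399084,  1.51306382, -0.00439089,
        1.31919315, -0.02722462]), 'joint_vel': array([-1.06365172e-03, -1.00341669e-03, -1.62562790e-03, -1.03494923e-03,
        1.04197300e-03,  5.86583839e-04, -4.71053584e-05]), 'joint_torque': array([-7.07189997e-05, -3.79917705e+01,  1.45872007e-01, -2.30585557e+01,
        1.21768762e-02,  1.35794890e-02,  5.82666289e-06]), 'position': array([ 122.9850431 , -535.32373292,  230.22057118]), 'tool_rot': array([-1.16309090e-03,  9.93629495e-01,  1.12690013e-01, -1.84680808e-04]), 'contact_force': array([ 0.35621299, -0.24740312, -0.5821647 ]), 'moment': array([-0.0295837 , -0.00854798,  0.03787583]), 'grip_width': 1.003119387560036} 18.700000000000003
side {'mtx': array([[352.59901419,   0.        , 249.99958417],
       [  0.        , 352.59901419, 195.68592339],
       [  0.        ,   0.        ,   1.        ]]), 'rvec': array([ 2.30480193, -0.70228251,  0.25101188]), 'tvec': array([-465.00936163,  304.72954916,  786.27713336])}
top {'mtx': array([[395.81747974,   0.        , 258.20281009],
       [  0.        , 395.81747974, 188.55577754],
       [  0.        ,   0.        ,   1.        ]]), 'rvec': array([ 2.1971534 , -2.13507279,  0.10162945]), 'tvec': array([ -21.21872289,  577.03775596, 1331.70975363])}
wrist {'mtx': array([[280.63730478,   0.        , 256.05141149],
       [  0.        , 280.63730478, 198.08352823],
       [  0.        ,   0.        ,   1.        ]]), 'mount': array([[-9.08975907e-04, -9.65940073e-01, -2.58764272e-01,
         6.59761215e+01],
       [ 9.99998958e-01, -5.87769550e-04, -1.31867045e-03,
         7.52629123e-01],
       [ 1.12166287e-03, -2.58765201e-01,  9.65939601e-01,
        -1.42965866e+02],
       [ 0.00000000e+00,  0.00000000e+00,  0.00000000e+00,
         1.00000000e+00]])}
```

View pics/side0.png

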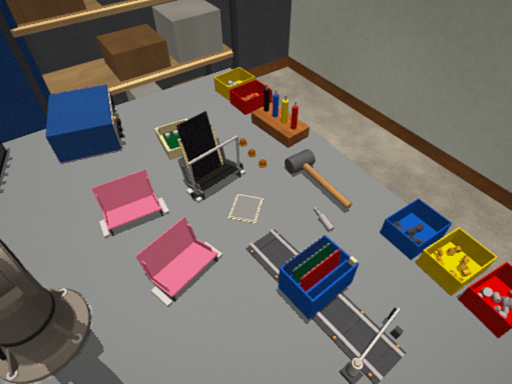

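View pics/top0.png

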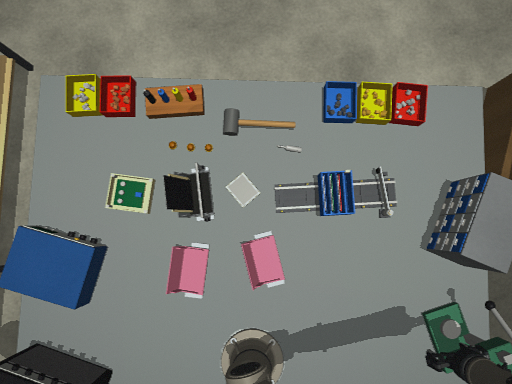

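View pics/wrist0.png

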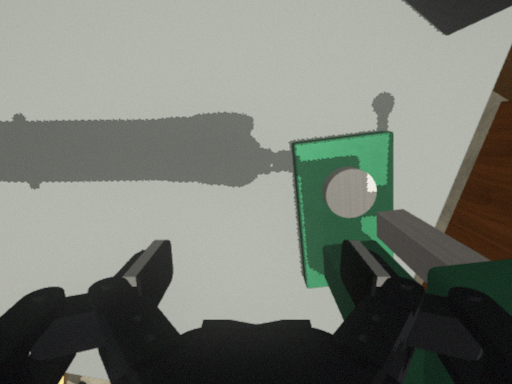

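```bash
cat > h.py <<'E'
import numpy as np, cv2
from scipy.spatial.transform import Rotation as R
from scipy.optimize import least_squares
K={}
def cal(n):
    from plant import env
    return env.get_calibration(n)
def proj(n,P):
    c=cal(n); p,_=cv2.projectPoints(np.array(P,float).reshape(-1,3),c['rvec'],c['tvec'],c['mtx'],None); return p.reshape(-1,2)
def ray(n,uv):
    c=cal(n); Rm=cv2.Rodrigues(c['rvec'])[0]; d=Rm.T@(np.linalg.inv(c['mtx'])@np.array([uv[0],uv[1],1.])); o=-Rm.T@c['tvec']; return o,d/np.linalg.norm(d)
def atz(n,uv,z):
    o,d=ray(n,uv); return o+d*(z-o[2])/d[2]
def rayw(s,uv):
    c=cal('wrist'); M=c['mount']; q=s['tool_rot']; Rt=R.from_quat([q[1],q[2],q[3],q[0]]).as_matrix()
    d=Rt@M[:3,:3]@(np.linalg.inv(c['mtx'])@np.array([uv[0],uv[1],1.])); o=Rt@M[:3,3]+s['position']; return o,d/np.linalg.norm(d)
def tri(rs):
    A=sum(np.eye(3)-np.outer(d,d) for o,d in rs); b=sum((np.eye(3)-np.outer(d,d))@o for o,d in rs); p=np.linalg.solve(A,b)
    return p,[np.linalg.norm((np.eye(3)-np.outer(d,d))@(p-o)) for o,d in rs]
def crop(fin,x,y,w,h,s,fout):
    im=cv2.imread(fin)[y:y+h,x:x+w]; cv2.imwrite(fout,cv2.resize(im,None,fx=s,fy=s,interpolation=cv2.INTER_CUBIC))
E
python3 - <<'E'
from h import *
crop('pics/top0.png',150,150,100,75,8,'pics/t_rack.png')
crop('pics/top0.png',270,150,130,80,6,'pics/t_car.png')
crop('pics/side0.png',170,100,100,100,6,'pics/s_rack.png')
crop('pics/side0.png',240,220,150,110,5,'pics/s_car.png')
E
```

```text
(no output)
```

View pics/t_rack.png

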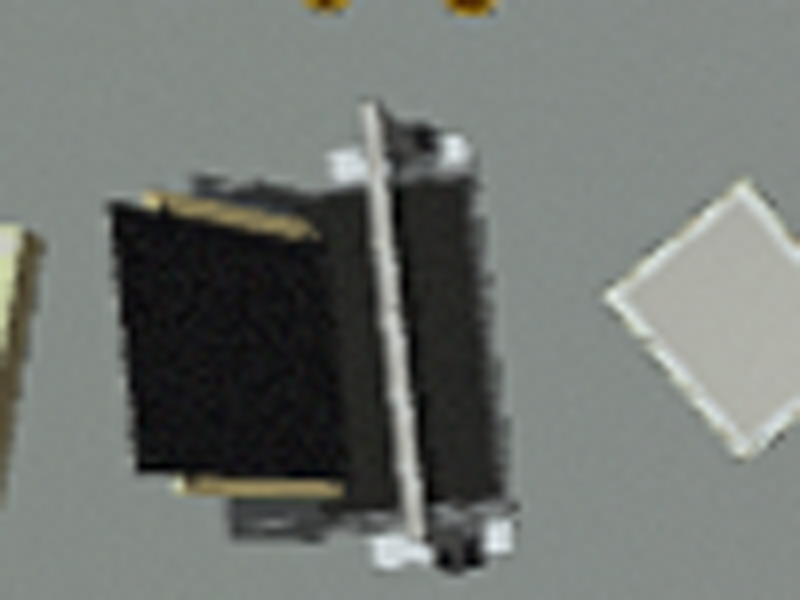

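View pics/t_car.png

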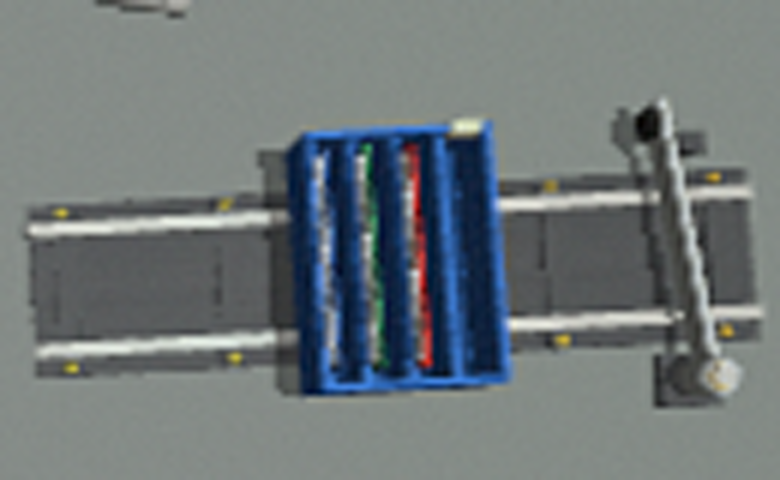

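View pics/s_rack.png

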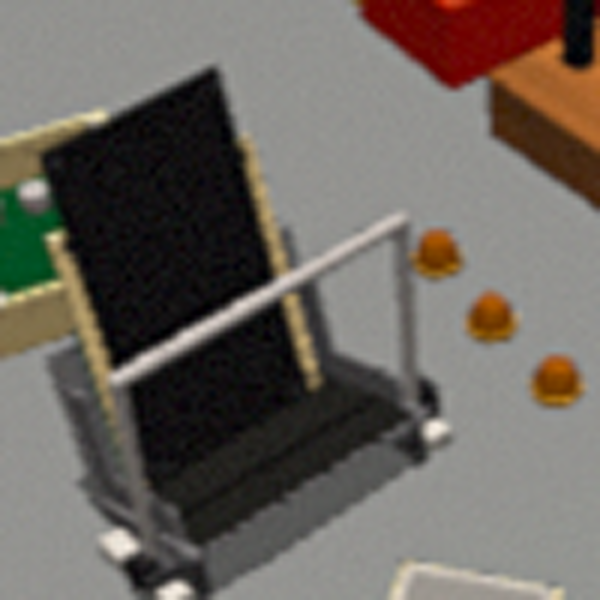

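View pics/s_car.png

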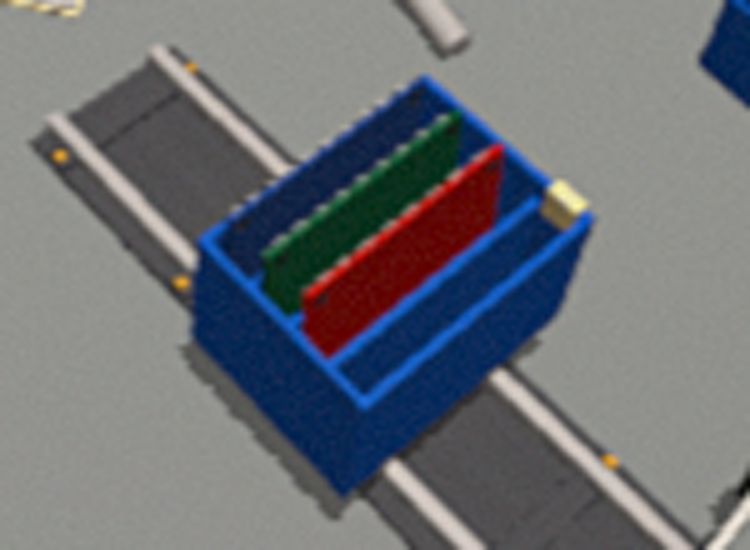

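```bash
python3 - <<'E'
from h import *
T=lambda u,v:((u+.5)/8-.5+150,(v+.5)/8-.5+150)
S=lambda u,v:((u+.5)/6-.5+170,(v+.5)/6-.5+100)
TC=lambda u,v:((u+.5)/6-.5+270,(v+.5)/6-.5+150)
SC=lambda u,v:((u+.5)/5-.5+240,(v+.5)/5-.5+220)
L=dict(rail_px=((372,103),(402,217)),rail_mx=((415,538),(115,380)),
 blk_px=((112,205),(215,68)),blk_mx=((137,471),(45,157)),
 crm_px=((148,194),(247,138)),crm_mx=((178,485),(57,235)),crm_px_foot=((320,237),(316,386)))
for k,(a,b) in L.items():
    p,e=tri([ray('top',T(*a)),ray('side',S(*b))]); print(k,p.round(1),np.round(e,1))
L=dict(c_pxmy=((492,124),(590,216)),c_mxmy=((508,380),(365,403)),c_pxpy=((298,134),(424,80)),c_mxpy=((318,392),(205,240)))
for k,(a,b) in L.items():
    p,e=tri([ray('top',TC(*a)),ray('side',SC(*b))]); print(k,p.round(1),np.round(e,1))
E
```

```text
rail_px [643.4 194.7 139.8] [0.8 0.8]
rail_mx [473.  169.6 138.8] [0.9 0.9]
blk_px [593.2 281.5 196.2] [0.2 0.2]
blk_mx [494.3 266.8 193.9] [1.5 1.5]
crm_px [603.8 278.2 153.2] [0.5 0.5]
crm_mx [490.5 260.1 154.8] [1. 1.]
crm_px_foot [605.4 234.3  19.2] [1.1 1.1]
c_pxmy [ 635.8 -304.1  119.3] [0.2 0.2]
c_mxmy [ 500.1 -314.7  117. ] [1.1 1.1]
c_pxpy [ 631.  -203.2  107.1] [1.8 1.8]
c_mxpy [ 492.8 -215.8  110.9] [3.1 3.1]
```

```bash
cat >> h.py <<'E'
def rot(s): 
    q=s['tool_rot']; return R.from_quat([q[1],q[2],q[3],q[0]])
def tgt(yaw,tilt=0):
    """tool x at yaw (deg); tilt deg about tool-x axis dir: positive = tool's back (hand) leans towards +y side"""
    y=np.radians(yaw); x=np.array([np.cos(y),np.sin(y),0]); z=np.array([0,0,-1.]); yy=np.cross(z,x)
    M=R.from_matrix(np.stack([x,yy,z],1))
    return R.from_rotvec(-np.radians(tilt)*x)*M   # rotate up vector towards +y
def delta(p0,R0,p1,R1):
    return (R0.inv().apply(np.array(p1)-p0)).round(1), (R0.inv()*R1).as_rotvec().round(4)
def step(p0,R0,t,a):
    return p0+R0.apply(t), R0*R.from_rotvec(a)
E
python3 - <<'E'
from h import *
R0=R.from_quat([9.93629495e-01,1.12690013e-01,-1.84680808e-04,-1.16309090e-03])
print(delta(np.array([123.17,-536.05,231.3]),R0,[510,-262,240],tgt(4.5)))
u=tgt(0,15).apply([0,0,-1]);print(u)
E
```

```text
(array([ 438.4, -180.5,   -8.3]), array([-0.0023,  0.0003,  0.1473]))
[0.         0.25881905 0.96592583]
```

>>> send_rows([
  [60,438,-180,-8,0,0,0.147],
  [60,438,-180,-8,0,0,0.147],
  [60,438,-180,-8,0,0,0.147],
  [60,438,-180,-8,0,0,0.147],
  [60,438,-180,-8,0,0,0.147],
  [60,438,-180,-8,0,0,0.147],
  [60,438,-180,-8,0,0,0.147],
  [60,438,-180,-8,0,0,0.147],
  [60,438,-180,-8,0,0,0.147],
  [60,438,-180,-8,0,0,0.147],
  [60,438,-180,-8,0,0,0.147],
  [60,438,-180,-8,0,0,0.147],
  [60,438,-180,-8,0,0,0.147],
  [60,438,-180,-8,0,0,0.147],
  [60,438,-180,-8,0,0,0.147],
  [60,438,-180,-8,0,0,0.147],
], grip_force=30)

```text
clock: 1.48
position: [508.1, -264.6, 239.1]
tool_rot: [0.001, 0.999, 0.038, -0.001]
contact_force: [0.2, -0.6, -1.2]
grip_width: 0.7
```

```bash
cat >> h.py <<'E'
import pickle
def shot(name):
    from plant import env
    s=env.sense(); im=env.read_camera('wrist'); cv2.imwrite(f'pics/{name}.png',cv2.cvtColor(im,cv2.COLOR_RGB2BGR)); pickle.dump(s,open(f'pics/{name}.pkl','wb')); return s
E
python3 - <<'E'
from h import *
s=shot('w_car'); print(s['clock'],s['position'],s['tool_rot'],s['contact_force'],s['grip_width'])
crop('pics/w_car.png',0,0,512,384,1.5,'pics/w_car_b.png')
E
```

```text
1.4833 [ 508.0868     -264.57612122  239.08078442] [ 5.18479686e-04  9.99291471e-01  3.76260323e-02 -7.54519015e-04] [ 0.21509905 -0.55403535 -1.22261867] 0.6996838598767922
```

View pics/w_car_b.png

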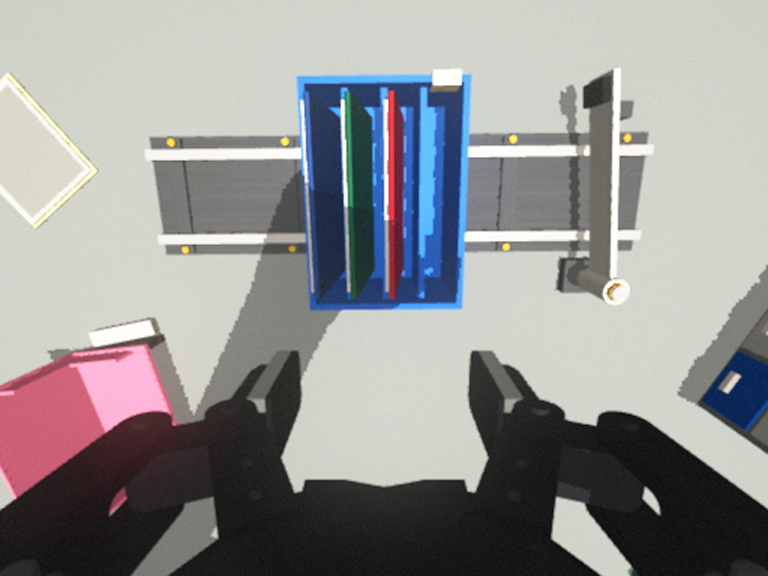

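```bash
python3 - <<'E'
from h import *
crop('pics/w_car.png',190,40,135,180,3.3,'pics/a.png')
E
```

```text
(no output)
```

View pics/a.png

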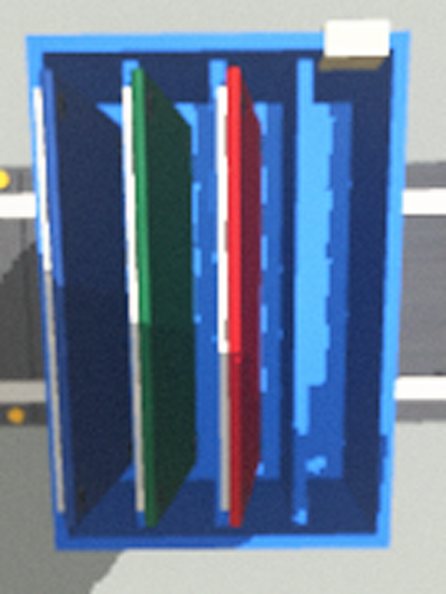

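```bash
cat >> h.py <<'E'
def projw(s,P):
    c=cal('wrist'); M=c['mount']; Rt=rot(s).as_matrix()
    Rc=Rt@M[:3,:3]; o=Rt@M[:3,3]+s['position']
    q=(np.atleast_2d(P)-o)@Rc; return q[:,:2]/q[:,2:]*[c['mtx'][0,0],c['mtx'][1,1]]+[c['mtx'][0,2],c['mtx'][1,2]]
def unc(x0,y0,sc): return lambda u,v: np.array([(u+.5)/sc-.5+x0,(v+.5)/sc-.5+y0])
E
python3 - <<'E'
from h import *
s=pickle.load(open('pics/w_car.pkl','rb')); C=unc(190,40,3.3)
uv=np.array([C(27,35),C(411,30),C(389,547),C(57,549)])
loc=np.array([[70,50],[70,-50],[-70,-50],[-70,50]])
TC=unc(270,150,6);SC=unc(240,220,5)
uvt=np.array([TC(298,134),TC(492,124),TC(508,380),TC(318,392)])
uvs=np.array([SC(424,80),SC(590,216),SC(365,403),SC(205,240)])
def P(q):
    c,si=np.cos(q[2]),np.sin(q[2]); return np.c_[loc@np.array([[c,si],[-si,c]])+q[:2],np.full(4,q[3])]
f=lambda q:(projw(s,P(q))-uv).ravel()
r=least_squares(f,[560,-260,.07,114]); print('wrist',r.x, np.degrees(r.x[2]), r.fun.round(1))
for z in (110,114,118):
    r=least_squares(lambda q:f([*q,z]),[560,-260,.07]); print(z,r.x,np.degrees(r.x[2]),r.fun.round(1))
g=lambda q:np.r_[(proj('top',P(q))-uvt).ravel(),(proj('side',P(q))-uvs).ravel()]
r=least_squares(g,[560,-260,.07,114]); print('ts',r.x, np.degrees(r.x[2]), r.fun.round(1))
E
```

```text
wrist [ 5.64754152e+02 -2.61319182e+02  8.33634756e-02  1.15773983e+02] 4.77637531468245 [-0.  -0.1 -0.1  0.2  0.3 -0.2 -0.2  0.1]
110 [ 5.65006777e+02 -2.61310197e+02  8.33553409e-02] 4.775909230851754 [ 1.3  1.2 -1.3  1.6 -0.7 -2.1  0.8 -1.8]
114 [ 5.64833296e+02 -2.61316304e+02  8.33609682e-02] 4.77623165374112 [ 0.4  0.3 -0.5  0.7 -0.1 -0.8  0.1 -0.5]
118 [ 5.64652868e+02 -2.61322945e+02  8.33666496e-02] 4.7765571737782295 [-0.5 -0.6  0.5 -0.3  0.7  0.5 -0.6  0.8]
ts [ 5.66046572e+02 -2.59509390e+02  8.65577730e-02  1.12268629e+02] 4.959395078843368 [ 0.7 -0.8 -0.8 -0.9  0.1 -0.4  0.6 -0.6 -0.2 -1.2  0.6  0.5 -0.4  1.3
 -1.7 -0. ]
```

```bash
python3 - <<'E'
from h import *
R0=R.from_quat([9.93629495e-01,1.12690013e-01,-1.84680808e-04,-1.16309090e-03])
p,r=step(np.array([123.17,-536.05,231.3]),R0,[438,-180,-8],[0,0,.147]); 
from plant import env
s=env.sense(); print(p,s['position'],s['joints'],s['joint_vel'])
print(delta(p,r,[495,205,290],tgt(8.4)))
E
```

```text
[ 509.74075894 -262.55253299  239.67758177] [ 508.19111777 -264.5277771   239.21819299] [ 0.61295472  0.36644874 -0.22815544  1.42402365  0.08430266  1.36112738
 -1.11379185] [ 0.00027246 -0.0021934  -0.00695774 -0.00181697 -0.00558145 -0.00339446
 -0.00108747]
(array([  22.1, -467.4,  -49.3]), array([-0.0023,  0.0004, -0.0677]))
```

>>> send_rows([
  [60,22,-467,-49,0,0,-0.068],
  [60,22,-467,-49,0,0,-0.068],
  [60,22,-467,-49,0,0,-0.068],
  [60,22,-467,-49,0,0,-0.068],
  [60,22,-467,-49,0,0,-0.068],
  [60,22,-467,-49,0,0,-0.068],
  [60,22,-467,-49,0,0,-0.068],
  [60,22,-467,-49,0,0,-0.068],
  [60,22,-467,-49,0,0,-0.068],
  [60,22,-467,-49,0,0,-0.068],
  [60,22,-467,-49,0,0,-0.068],
  [60,22,-467,-49,0,0,-0.068],
  [60,22,-467,-49,0,0,-0.068],
  [60,22,-467,-49,0,0,-0.068],
  [60,22,-467,-49,0,0,-0.068],
  [60,22,-467,-49,0,0,-0.068],
  [60,22,-467,-49,0,0,-0.068],
])

```text
clock: 2.95
position: [495.5, 202.3, 288.1]
tool_rot: [0.001, 0.997, 0.071, -0.0]
contact_force: [-0.7, -0.1, -0.0]
grip_width: 0.701
```

```bash

python3 - <<'E'
from h import *
s=shot('w_rack'); print(s['clock'],s['position'],s['tool_rot'],s['contact_force'],s['grip_width'],s['joints'])
crop('pics/w_rack.png',0,0,512,384,1.5,'pics/w_rack_b.png')
E
```

```text
2.95 [495.48635631 202.33243265 288.11763742] [ 6.06237755e-04  9.97454730e-01  7.12999880e-02 -7.30266453e-05] [-0.69829109 -0.10330062 -0.02561756] 0.7012077608304157 [-0.03469319  0.29764257 -0.51096254  1.42771237  0.14592898  1.45434148
 -1.97195054]
```

View pics/w_rack_b.png

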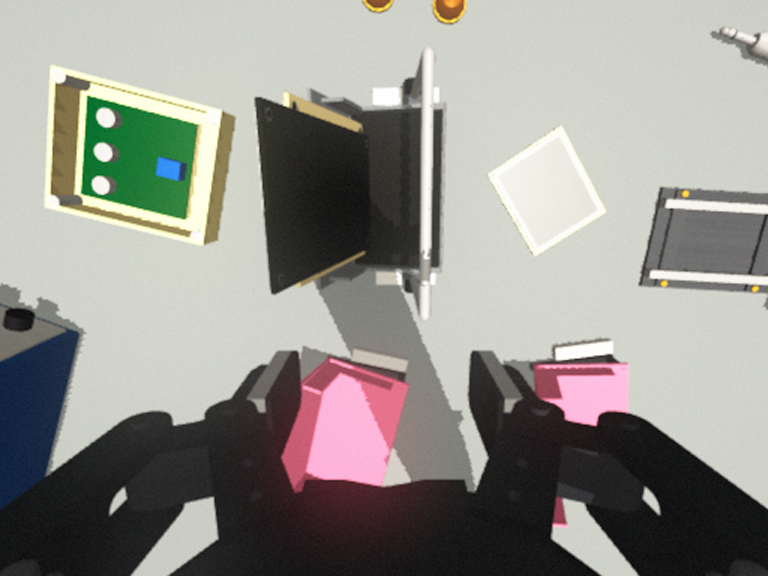

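```bash
python3 - <<'E'
from h import *
crop('pics/w_rack.png',160,20,150,200,3,'pics/b.png')
E
```

```text
(no output)
```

View pics/b.png

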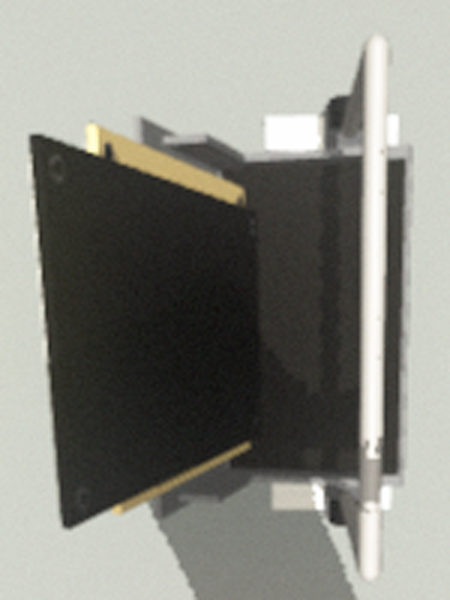

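```bash
cat > fit.py <<'E'
from h import *
s=pickle.load(open('pics/w_rack.pkl','rb')); W=unc(160,20,3);T=unc(150,150,8);S=unc(170,100,6)
l=np.radians(15); wv=np.array([0,np.sin(l),np.cos(l)]); fv=np.array([0,-np.cos(l),np.sin(l)])
def pts(q):
    cx,cy,cz,ya,bo,co=q
    L=np.array([bo+e*52*np.array([1,0,0])+0 for e in (1,)]) if 0 else None
    X=np.array([1,0,0.])
    A=[(bo+52)*X+18*fv+188*wv,(bo-52)*X+18*fv+188*wv,(co+60.5)*X+12*fv+145*wv,(co-60.5)*X+12*fv+145*wv,(co+60.5)*X+12*fv,(co-60.5)*X+12*fv]
    return R.from_euler('z',ya).apply(A)+[cx,cy,cz]
uw=np.array([W(32,135),W(66,527),W(90,125),W(118,512),W(243,200),W(250,445)])
ut=np.array([T(112,205),T(137,471),T(148,194),T(178,485)]); us=np.array([S(215,68),S(45,157),S(247,138),S(57,235)])
def f(q,which='wts'):
    A=pts(q); o=[]
    if 'w' in which:o.append((projw(s,A)-uw).ravel())
    if 't' in which:o.append(2*(proj('top',A[:4])-ut).ravel())
    if 's' in which:o.append((proj('side',A[:4])-us).ravel())
    return np.concatenate(o)
if __name__=='__main__':
    for wh in ('w','ts','wts'):
        r=least_squares(f,[550,230,15,.14,0,0],args=(wh,),loss='soft_l1'); q=r.x
        print(wh,q.round(2),np.degrees(q[3]).round(2),f(q,wh).round(1)); print(pts(q).round(1).tolist())
    d=tri([rayw(s,W(376,37)),ray('top',T(372,103)),ray('side',S(402,217))]);print(d)
    d=tri([rayw(s,W(371,578)),ray('top',T(415,538)),ray('side',S(115,380))]);print(d)
    for w in ((376,37),(371,578)):
        o,dd=rayw(s,W(*w)); p=o+dd*(138-o[2])/dd[2]; print(p, R.from_euler('z',-q[3]).apply(p-q[:3]))
E
python3 fit.py
```

```text
w [ 5.6022e+02  2.4510e+02  9.2700e+00  1.6000e-01 -1.2260e+01 -1.0210e+01] 9.0 [ 0.7 -0.   0.6 -0.  -0.   0.  -0.3  0.5 -1.1 -4.1 -0.9  0.6]
[[594.6, 282.2, 195.5], [491.9, 265.9, 195.5], [605.8, 278.6, 152.4], [486.3, 259.7, 152.4], [611.7, 241.5, 12.4], [492.2, 222.6, 12.4]]
ts [ 5.6751e+02  2.4671e+02  8.6100e+00  1.5000e-01 -1.9530e+01 -1.5800e+01] 8.76 [-0.4 -1.1  0.2  0.5 -0.1 -2.7  0.2  1.   0.3  0.  -1.3  0.1  0.9 -0.2
 -1.   1.1]
[[594.8, 282.6, 194.9], [492.1, 266.7, 194.9], [607.7, 279.2, 151.8], [488.1, 260.7, 151.8], [613.5, 242.1, 11.7], [493.9, 223.6, 11.7]]
wts [ 5.5117e+02  2.4376e+02  9.3000e+00  1.6000e-01 -3.1400e+00 -9.6000e-01] 8.93 [ 0.6 -0.1  0.4 -0.1 -0.1 -0.1 -0.5  0.3 -1.1 -4.2 -1.1  0.6 -0.3 -1.
  0.5  0.6  0.1 -1.6  0.6  2.1  0.2 -0.1 -1.3 -0.   0.4 -0.1 -1.5  1.3]
[[594.6, 282.2, 195.5], [491.9, 266.1, 195.5], [606.0, 278.6, 152.5], [486.4, 259.8, 152.5], [611.8, 241.5, 12.4], [492.3, 222.8, 12.4]]
(array([644.33089371, 195.5607543 , 138.93788819]), [np.float64(1.2550979975752772), np.float64(1.0277349765601977), np.float64(1.146921822217339)])
(array([472.55564707, 168.80358021, 140.07950275]), [np.float64(0.6130628252806282), np.float64(1.027368980825576), np.float64(1.1819033892113726)])
[645.79483599 196.00935187 138.        ] [ 86.06620587 -61.8561407  128.70447598]
[471.35526516 168.18185034 138.        ] [-90.57851606 -62.27557794 128.70447598]
```

```bash
cat > st.py <<'E'
from h import *
from plant import env
R0=R.from_quat([9.93629495e-01,1.12690013e-01,-1.84680808e-04,-1.16309090e-03])
p,r=np.array([123.17,-536.05,231.3]),R0
import json
for t,a in json.load(open('log.json')): p,r=step(p,r,t,a)
def show():
    s=env.sense(); print('clk',round(s['clock'],2),'cmd',p.round(1),'meas',s['position'].round(1),'roterr',(r.inv()*rot(s)).as_rotvec().round(4),'F',s['contact_force'].round(1),'M',s['moment'].round(2),'g',round(s['grip_width']*85.4,1), 'vmax',abs(s['joint_vel']).max().round(4)); return s
def add(t,a):
    l=json.load(open('log.json')); l.append([t,a]); json.dump(l,open('log.json','w'))
def d(P,Rr): print('->',*delta(p,r,P,Rr))
E
echo '[[[438,-180,-8],[0,0,0.147]],[[22,-467,-49],[0,0,-0.068]]]' > log.json
cat > geo.py <<'E'
from fit import *
r_=least_squares(f,[550,230,15,.14,0,0],args=('wts',),loss='soft_l1'); q=r_.x
YAW=np.degrees(q[3]); Z=R.from_euler('z',q[3]); Wv=Z.apply(wv); Fv=Z.apply(fv); C0=q[:3]; bo,co=q[4:6]; X=Z.apply([1,0,0])
def L(x,fo,w): return C0+x*X+fo*Fv+w*Wv
E
python3 - <<'E'
from st import *
from geo import *
show(); print(YAW)
print(L(bo,15,188))
d(L(bo,15,188+40),tgt(YAW,15)); 
p1,r1=L(bo,15,188+40),tgt(YAW,15); print(delta(p1,r1,L(bo,15,188-32),r1))
E
```

```text
clk 3.0 cmd [494.9 204.6 289.7] meas [495.4 202.8 288.2] roterr [-0.0032  0.0001  0.0034] F [-0.   0.5  0.9] M [ 0.02 -0.03 -0.03] g 60.0 vmax 0.0103
8.927701335513081
[542.77079728 277.02803371 194.77186504]
-> [ 57.9 -74.8  56.5] [-0.2641  0.0015 -0.0089]
(array([-0.,  0., 72.]), array([0., 0., 0.]))
```

>>> send_rows([
  [34,20,-25,10,-0.1,0,-0.003],
  [34,40,-50,28,-0.2,0.001,-0.006],
  [34,58,-75,56,-0.264,0.002,-0.009],
  [34,58,-75,56,-0.264,0.002,-0.009],
  [34,58,-75,56,-0.264,0.002,-0.009],
  [34,58,-75,56,-0.264,0.002,-0.009],
  [34,58,-75,56,-0.264,0.002,-0.009],
  [34,58,-75,56,-0.264,0.002,-0.009],
])

```text
clock: 3.67
position: [542.8, 285.5, 235.8]
tool_rot: [0.13, 0.989, 0.075, 0.013]
contact_force: [-0.6, -1.1, -0.2]
grip_width: 0.399
```

```bash
python3 - <<'E'
from st import *
add([58,-75,56],[-.264,.002,-.009])
E
python3 - <<'E'
from st import *
from geo import *
s=show(); shot('w1'); crop('pics/w1.png',0,0,512,384,1.5,'pics/w1b.png')
d(L(bo,15,188-32),tgt(YAW,15))
print(L(bo,15,228), rot(s).inv().apply(L(bo,15,156)-s['position']), projw(s,[L(bo-52,18,188),L(bo+52,18,188),L(bo-52,12,188)])*1.5)
E
```

```text
clk 3.67 cmd [541.3 287.4 233.9] meas [542.8 285.5 235.8] roterr [-0.0014  0.0049  0.0055] F [-0.6 -1.1 -0.2] M [ 0.27  0.05 -0.01] g 34.1 vmax 0.0063
-> [-0.2  0.1 72.6] [-0.0001 -0.0006  0.    ]
[541.12085083 287.17178476 233.34570443] [-1.7918973  -2.61196144 73.86406417] [[384.56277289 433.627167  ]
 [383.12888572 221.52342964]
 [372.48158062 433.69490424]]
```

View pics/w1b.png

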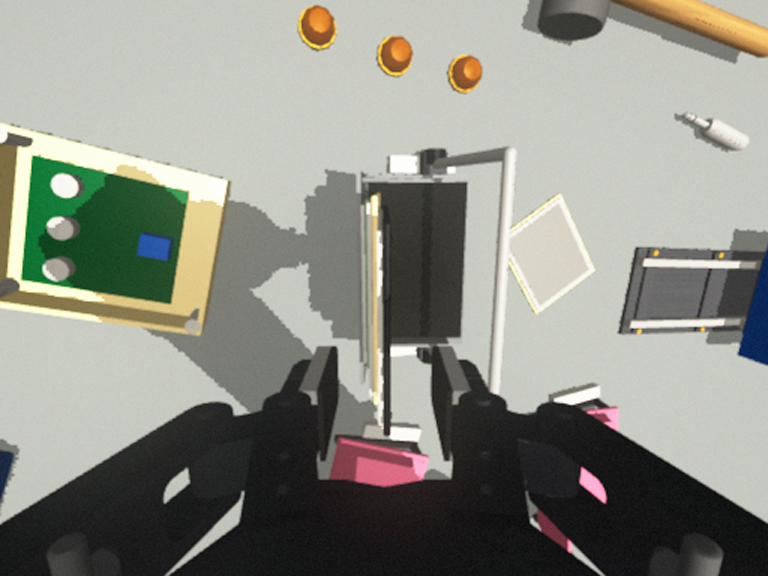

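>>> send_rows([
  [34,0,0,20,0,0,0],
  [34,0,0,40,0,0,0],
  [34,0,0,55,0,0,0],
  [34,0,0,65,0,0,0],
  [34,0,0,72,0,0,0],
  [34,0,0,72,0,0,0],
  [34,0,0,72,0,0,0],
  [34,0,0,72,0,0,0],
])

```text
clock: 4.38
position: [544.7, 269.6, 164.2]
tool_rot: [0.13, 0.988, 0.077, 0.012]
contact_force: [-0.5, -0.2, 0.3]
grip_width: 0.403
```

```bash
python3 - <<'E'
from st import *
add([0,0,72],[0,0,0])
E
python3 - <<'E'
from st import *
from geo import *
s=show(); shot('w2'); crop('pics/w2.png',130,100,260,260,2.3,'pics/w2b.png')
print(rot(s).inv().apply(L(bo,15,156)-s['position']))
im=cv2.cvtColor(env.read_camera('side'),cv2.COLOR_RGB2BGR); cv2.imwrite('pics/side2.png',im); crop('pics/side2.png',150,60,130,140,4,'pics/side2b.png')
E
```

```text
clk 4.38 cmd [544.2 269.  164.4] meas [544.7 269.6 164.2] roterr [-0.001   0.0025  0.0006] F [-0.5 -0.2  0.3] M [0.3  0.05 0.05] g 34.4 vmax 0.0052
[-0.84832241  0.56762553  0.55176692]
```

View pics/w2b.png

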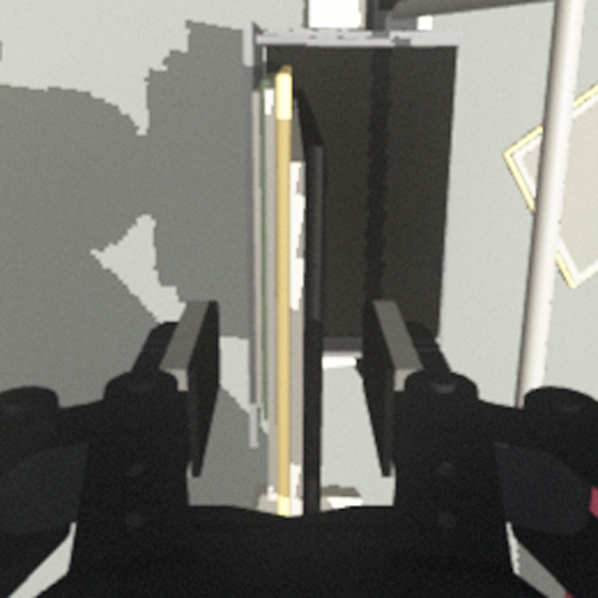

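View pics/side2b.png

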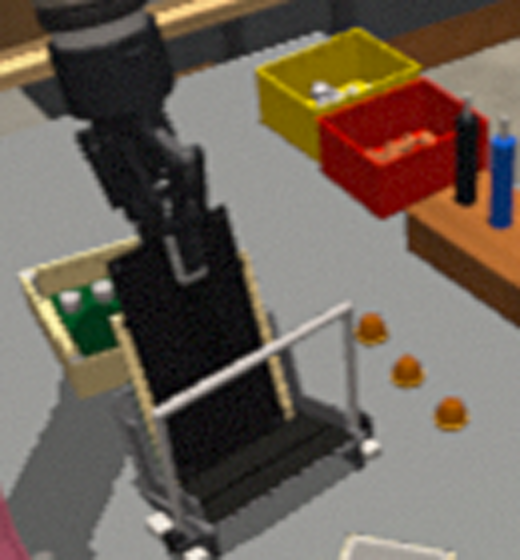

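>>> send_rows([
  [34,0,3,0,0,0,0],
  [34,0,3,0,0,0,0],
  [20,0,3,0,0,0,0],
  [12,0,3,0,0,0,0],
  [8,0,3,0,0,0,0],
  [8,0,3,0,0,0,0],
  [8,0,3,0,0,0,0],
], grip_force=30)

```text
clock: 5.07
position: [544.7, 266.1, 163.5]
tool_rot: [0.131, 0.988, 0.077, 0.011]
contact_force: [-0.3, 0.7, 0.0]
grip_width: 0.096
```

```bash
python3 - <<'E'
from st import *
add([0,3,0],[0,0,0])
E
python3 - <<'E'
from st import *
s=show(); shot('w3'); crop('pics/w3.png',130,100,260,260,2.3,'pics/w3b.png')
E
```

```text
clk 5.07 cmd [544.7 266.2 165.1] meas [544.7 266.1 163.5] roterr [-0.0024  0.0002 -0.0001] F [-0.3  0.7  0. ] M [ 0.31  0.01 -0.01] g 8.2 vmax 0.0012
```

View pics/w3b.png

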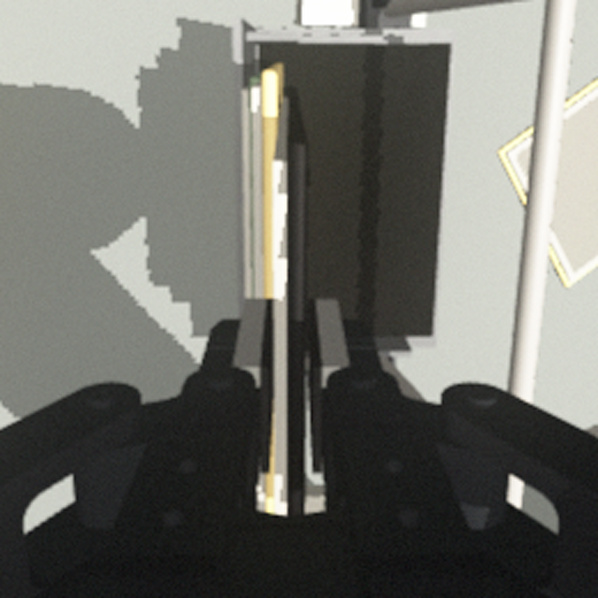

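>>> send_rows([
  [0,0,0,0,0,0,0],
  [0,0,0,0,0,0,0],
  [0,0,0,0,0,0,0],
  [0,0,0,0,0,0,0],
], grip_force=30)

```text
clock: 5.45
position: [544.7, 266.3, 163.5]
tool_rot: [0.131, 0.988, 0.077, 0.011]
contact_force: [0.6, -0.5, 0.3]
grip_width: 0.065
```

```bash
python3 - <<'E'
from st import *
from geo import *
s=show()
# arc: rotate about pivot L(bo,18,0) around -X? (forward tip)
pv=L(bo,18,0); print('pivot',pv, 'rail d', )
tops=[]
for th in (3,6,10,14,18,22,25,28,31,33):
    Q=R.from_rotvec(np.radians(th)*X)  # +rot about X takes +z -> -y : forward
    P1=pv+Q.apply(p-pv); R1=Q*r
    print(th,*delta(p,r,P1,R1))
E
```

```text
clk 5.45 cmd [544.7 266.2 165.1] meas [544.7 266.3 163.5] roterr [-0.002   0.0004 -0.0001] F [ 0.6 -0.5  0.3] M [0.44 0.05 0.01] g 5.5 vmax 0.0025
pivot [550.72699316 226.01093056  13.89411958] rail d
3 [-0.   8.2  0.2] [0.0524 0.     0.    ]
6 [-0.  16.4  0.8] [1.047e-01 0.000e+00 1.000e-04]
10 [-0.  27.2  2.4] [1.745e-01 0.000e+00 1.000e-04]
14 [-0.  37.9  4.6] [2.443e-01 0.000e+00 1.000e-04]
18 [-0.  48.4  7.6] [3.142e-01 0.000e+00 2.000e-04]
22 [-0.  58.7 11.4] [3.84e-01 0.00e+00 2.00e-04]
25 [-0.  66.2 14.6] [4.363e-01 0.000e+00 2.000e-04]
28 [-0.  73.5 18.3] [4.887e-01 0.000e+00 3.000e-04]
31 [-0.  80.7 22.3] [5.411e-01 0.000e+00 3.000e-04]
33 [-0.  85.3 25.2] [5.76e-01 0.00e+00 3.00e-04]
```

>>> send_rows([
  [0,0,4,0,0.026,0,0],
  [0,0,8,0,0.052,0,0],
  [0,0,12.3,0.5,0.079,0,0],
  [0,0,16.4,0.8,0.105,0,0],
  [0,0,21.8,1.5,0.14,0,0],
  [0,0,27.2,2.4,0.175,0,0],
  [0,0,32.5,3.4,0.209,0,0],
  [0,0,37.9,4.6,0.244,0,0],
  [0,0,43.2,6,0.279,0,0],
  [0,0,48.4,7.6,0.314,0,0],
  [0,0,53.6,9.4,0.349,0,0],
  [0,0,53.6,9.4,0.349,0,0],
  [0,0,53.6,9.4,0.349,0,0],
])

```text
clock: 6.53
position: [552.9, 213.6, 169.0]
tool_rot: [-0.043, 0.996, 0.078, -0.003]
contact_force: [-0.5, 2.0, 1.2]
grip_width: 0.066
```

```bash
python3 - <<'E'
from st import *
add([0,53.6,9.4],[0.349,0,0])
E
python3 - <<'E'
from st import *
from geo import *
s=show()
im=cv2.cvtColor(env.read_camera('side'),cv2.COLOR_RGB2BGR); cv2.imwrite('pics/side3.png',im); crop('pics/side3.png',150,60,130,140,4,'pics/side3b.png')
pv=L(bo,18,0)
for th in (2,4,6,8,9,10,11,12,13,14):
    Q=R.from_rotvec(np.radians(th)*X)
    P1=pv+Q.apply(p-pv); print(th,*delta(p,r,P1,Q*r))
E
```

```text
clk 6.53 cmd [553.1 212.6 169.9] meas [552.9 213.6 169. ] roterr [-0.0005  0.0006  0.0002] F [-0.5  2.   1.2] M [ 0.54  0.1  -0.03] g 5.6 vmax 0.0402
2 [-0.   5.5  0.1] [0.0349 0.     0.    ]
4 [-0.  10.9  0.4] [0.0698 0.     0.    ]
6 [-0.  16.4  0.9] [1.047e-01 0.000e+00 1.000e-04]
8 [-0.  21.8  1.5] [1.396e-01 0.000e+00 1.000e-04]
9 [-0.  24.5  1.9] [1.571e-01 0.000e+00 1.000e-04]
10 [-0.  27.2  2.4] [1.745e-01 0.000e+00 1.000e-04]
11 [-0.  29.9  2.9] [1.92e-01 0.00e+00 1.00e-04]
12 [-0.  32.5  3.4] [2.094e-01 0.000e+00 1.000e-04]
13 [-0.  35.2  4. ] [2.269e-01 1.000e-04 1.000e-04]
14 [-0.  37.9  4.7] [2.443e-01 1.000e-04 1.000e-04]
```

View pics/side3b.png

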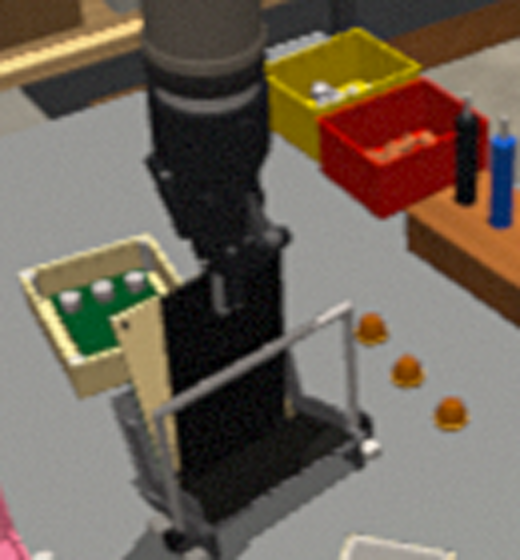

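>>> send_rows([
  [0,0,2.8,0,0.0175,0,0],
  [0,0,5.5,0.1,0.035,0,0],
  [0,0,8.2,0.2,0.052,0,0],
  [0,0,10.9,0.4,0.07,0,0],
  [0,0,13.6,0.6,0.087,0,0],
  [0,0,16.4,0.9,0.105,0,0],
  [0,0,19.1,1.2,0.122,0,0],
  [0,0,19.1,1.2,0.122,0,0],
  [0,0,19.1,1.2,0.122,0,0],
])

```text
clock: 7.33
position: [555.8, 194.4, 165.9]
tool_rot: [-0.104, 0.992, 0.077, -0.008]
contact_force: [-2.1, 3.9, 2.7]
grip_width: 0.066
```

```bash
python3 - <<'E'
from st import *
add([0,19.1,1.2],[0.122,0,0])
E
python3 - <<'E'
from st import *
from geo import *
s=show()
shot('w4');crop('pics/w4.png',130,60,260,260,2.3,'pics/w4b.png')
pv=L(bo,18,0)
for th in (.5,1,1.5,2,2.5,3,4,5,6,7):
    Q=R.from_rotvec(np.radians(th)*X)
    P1=pv+Q.apply(p-pv); print(th,*delta(p,r,P1,Q*r))
E
```

```text
clk 7.33 cmd [556.  193.9 167.1] meas [555.8 194.4 165.9] roterr [0.     0.0001 0.0004] F [-2.1  3.9  2.7] M [1.61 0.48 0.14] g 5.6 vmax 0.0158
0.5 [-0.   1.4  0. ] [0.0087 0.     0.    ]
1 [-0.   2.7  0. ] [0.0175 0.     0.    ]
1.5 [-0.   4.1  0.1] [0.0262 0.     0.    ]
2 [-0.   5.5  0.1] [0.0349 0.     0.    ]
2.5 [-0.   6.8  0.2] [0.0436 0.     0.    ]
3 [-0.   8.2  0.2] [0.0524 0.     0.    ]
4 [-0.  10.9  0.4] [0.0698 0.     0.    ]
5 [-0.  13.6  0.6] [0.0873 0.     0.    ]
6 [-0.  16.4  0.9] [1.047e-01 0.000e+00 1.000e-04]
7 [-0.  19.1  1.2] [1.222e-01 0.000e+00 1.000e-04]
```

View pics/w4b.png

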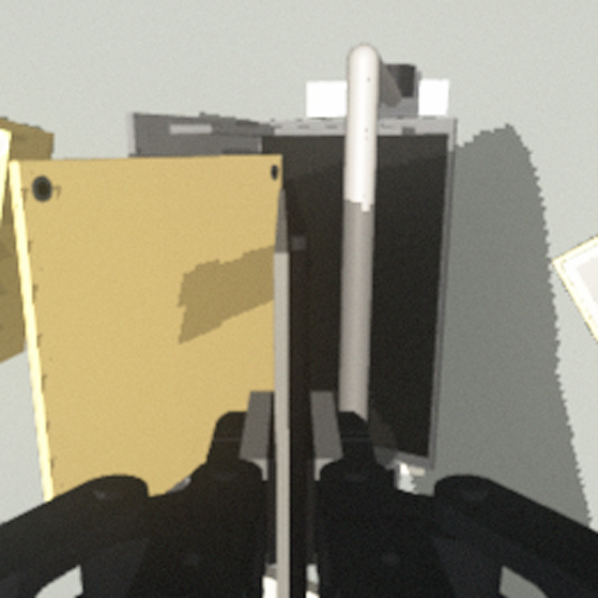

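>>> send_rows([
  [0,0,1.4,-0.3,0.0087,0,0],
  [0,0,2.7,-0.5,0.0175,0,0],
  [0,0,4.1,-0.5,0.0262,0,0],
  [0,0,5.5,-0.5,0.035,0,0],
  [0,0,6.8,-0.5,0.0436,0,0],
  [0,0,8.2,-0.5,0.0524,0,0],
  [0,0,8.2,-0.5,0.0524,0,0],
])

```text
clock: 7.97
position: [557.3, 185.1, 164.2]
tool_rot: [-0.129, 0.989, 0.077, -0.01]
contact_force: [-1.7, 5.1, 1.1]
grip_width: 0.065
```

```bash
python3 - <<'E'
from st import *
add([0,8.2,-0.5],[0.0524,0,0])
E
python3 - <<'E'
from st import *
s=show()
E
```

```text
clk 7.97 cmd [557.3 185.9 165.8] meas [557.3 185.1 164.2] roterr [-0.0013 -0.0003  0.0016] F [-1.7  5.1  1.1] M [1.96 0.44 0.09] g 5.5 vmax 0.0147
```

>>> send_rows([
  [0,0,1.4,0,0.0087,0,0],
  [0,0,2.7,0,0.0175,0,0],
  [0,0,2.7,0,0.0175,0,0],
  [0,0,2.7,0,0.0175,0,0],
])

```text
clock: 8.3
position: [557.6, 183.2, 163.7]
tool_rot: [-0.138, 0.987, 0.077, -0.011]
contact_force: [-1.5, 5.2, 0.6]
grip_width: 0.067
```

```bash
python3 - <<'E'
from st import *
add([0,2.7,0],[0.0175,0,0])
E
python3 - <<'E'
from st import *
s=show()
shot('w5');crop('pics/w5.png',130,60,260,260,2.3,'pics/w5b.png')
E
```

```text
clk 8.3 cmd [557.7 183.3 165.1] meas [557.6 183.2 163.7] roterr [-0.0018 -0.0002  0.0004] F [-1.5  5.2  0.6] M [1.63 0.34 0.05] g 5.7 vmax 0.0083
```

View pics/w5b.png

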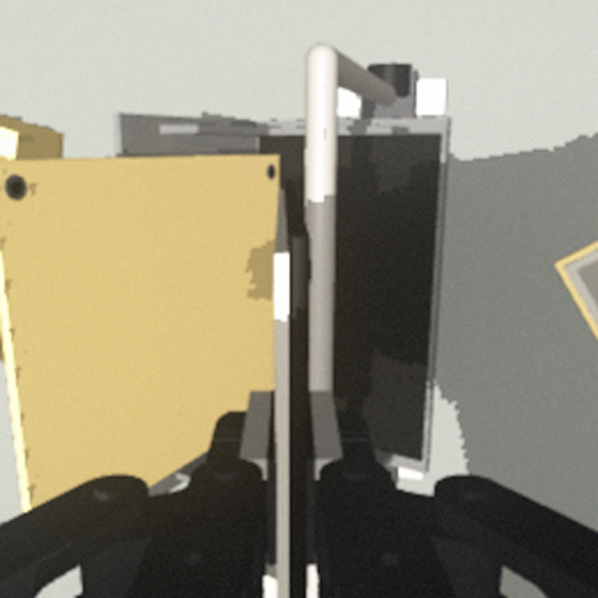

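>>> send_rows([
  [0,0,1.4,0,0.0087,0,0],
  [0,0,1.4,0,0.0087,0,0],
  [0,0,1.4,0,0.0087,0,0],
])

```text
clock: 8.6
position: [557.7, 182.0, 163.4]
tool_rot: [-0.142, 0.987, 0.077, -0.011]
contact_force: [-1.0, 5.8, 1.4]
grip_width: 0.067
```

>>> send_rows([
  [0,0,1.4,0,0.0087,0,0],
  [0,0,1.4,0,0.0087,0,0],
  [0,0,1.4,0,0.0087,0,0],
])

```text
clock: 8.85
position: [557.7, 182.0, 163.4]
tool_rot: [-0.147, 0.986, 0.078, -0.011]
contact_force: [-0.1, 8.2, 1.5]
grip_width: 0.064
```

```bash
python3 - <<'E'
from st import *
add([0,1.4,0],[0.0087,0,0])
add([0,1.4,0],[0.0087,0,0])
E
python3 - <<'E'
from st import *
s=show()
shot('w6');crop('pics/w6.png',200,60,120,160,3.7,'pics/w6b.png')
E
```

```text
clk 8.85 cmd [558.1 180.7 164.4] meas [557.7 182.  163.4] roterr [-0.0003 -0.     -0.0012] F [-0.1  8.2  1.5] M [ 1.66  0.34 -0.11] g 5.4 vmax 0.0053
```

View pics/w6b.png

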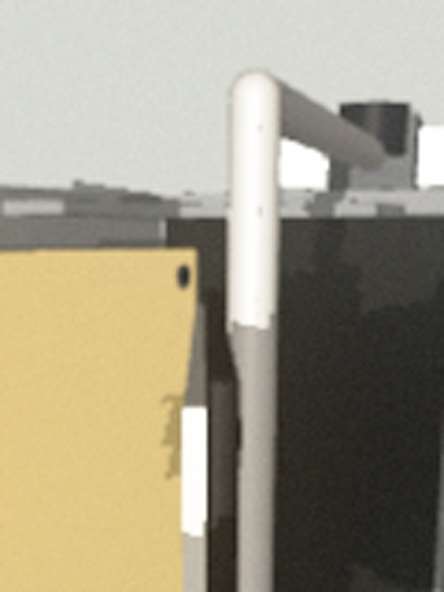

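>>> send_rows([
  [0,0,1.5,0,0.005,0,0],
  [0,0,1.5,0,0.005,0,0],
  [0,0,1.5,0,0.005,0,0],
  [0,0,1.5,0,0.005,0,0],
])

```text
clock: 9.23
position: [557.7, 181.8, 163.3]
tool_rot: [-0.15, 0.985, 0.078, -0.011]
contact_force: [-0.7, 9.6, 1.9]
grip_width: 0.06
```

```bash
python3 - <<'E'
from st import *
add([0,1.5,0],[0.005,0,0])
E
python3 - <<'E'
from st import *
s=show()
im=cv2.cvtColor(env.read_camera('side'),cv2.COLOR_RGB2BGR); cv2.imwrite('pics/side4.png',im); crop('pics/side4.png',150,60,130,140,4,'pics/side4b.png')
E
```

```text
clk 9.23 cmd [558.3 179.3 163.9] meas [557.7 181.8 163.3] roterr [ 0.0011  0.0001 -0.002 ] F [-0.7  9.6  1.9] M [ 1.89  0.39 -0.13] g 5.1 vmax 0.0025
```

View pics/side4b.png

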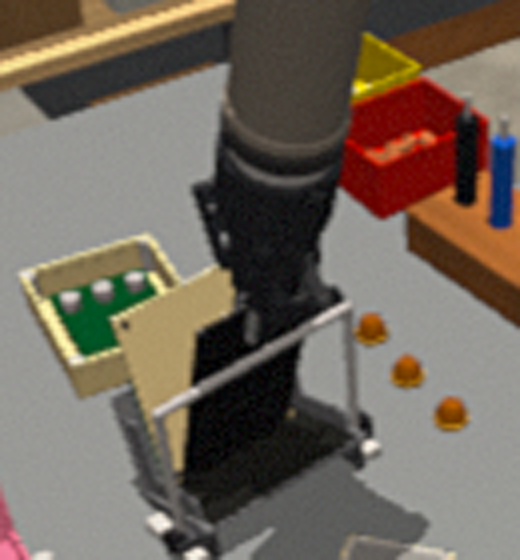

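>>> send_rows([
  [0,0,-1,0,0,0,0],
  [0,0,-1.5,0,0,0,0],
  [8,0,-1.5,0,0,0,0],
  [10,0,-1.5,0,0,0,0],
  [14,0,-1.5,0,0,0,0],
  [20,0,-1.5,0,0,0,0],
  [26,0,-1.5,0,0,0,0],
  [30,0,-1.5,0,0,0,0],
  [30,0,-1.5,0,0,0,0],
  [30,0,-1.5,0,0,0,0],
])

```text
clock: 10.12
position: [558.4, 179.7, 162.8]
tool_rot: [-0.148, 0.986, 0.077, -0.011]
contact_force: [-0.5, -0.8, -0.2]
grip_width: 0.349
```

```bash
python3 - <<'E'
from st import *
add([0,-1.5,0],[0,0,0])
E
python3 - <<'E'
from st import *
s=show()
shot('w7');crop('pics/w7.png',130,60,260,260,2.3,'pics/w7b.png')
E
```

```text
clk 10.12 cmd [558.1 180.7 164.4] meas [558.4 179.7 162.8] roterr [-0.0034  0.0005  0.0007] F [-0.5 -0.8 -0.2] M [-0.28 -0.06  0.  ] g 29.8 vmax 0.0067
```

View pics/w7b.png

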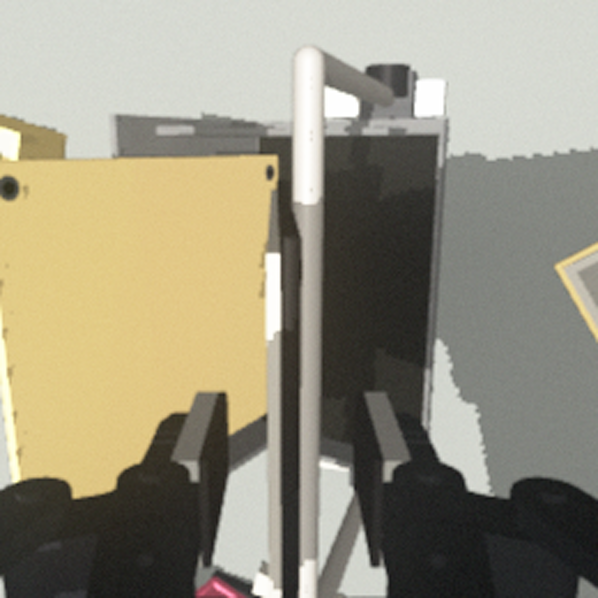

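>>> send_rows([
  [30,0,0,-8,0,0,0],
  [30,0,0,-20,0,0,0],
  [32,0,0,-40,0,0,0],
  [34,0,0,-65,0,0,0],
  [34,0,0,-90,0,0,0],
  [34,0,0,-90,0,0,0],
])

```text
clock: 10.67
position: [565.9, 153.3, 254.9]
tool_rot: [-0.149, 0.986, 0.076, -0.006]
contact_force: [0.7, 0.1, -0.2]
grip_width: 0.4
```

```bash
python3 - <<'E'
from st import *
add([0,0,-90],[0,0,0])
E
python3 - <<'E'
from st import *
from geo import *
s=show()
shot('w8');crop('pics/w8.png',100,0,300,384,1.5,'pics/w8b.png')
d([550,225,275],tgt(YAW,0))
d(L(co,9,145+50),tgt(YAW,15))
W=unc(100,0,1.5)
print((projw(s,[L(co+60.5,12,145),L(co-60.5,12,145),L(co+60.5,12,0)])-[100,0])*1.5)
E
```

```text
clk 10.67 cmd [562.2 154.2 250.3] meas [565.9 153.3 254.9] roterr [-0.0034  0.0114 -0.0001] F [ 0.7  0.1 -0.2] M [-0.23 -0.12 -0.02] g 34.2 vmax 0.0739
-> [ -1.1 -75.9  -2.3] [-3.016e-01 -5.000e-04  2.000e-04]
-> [   2.1 -111.1   87.2] [-5.634e-01 -5.000e-04  2.000e-04]
[[104.83906144 198.25818946]
 [117.83530228 373.1484084 ]
 [228.12642087 195.62337352]]
```

View pics/w8b.png

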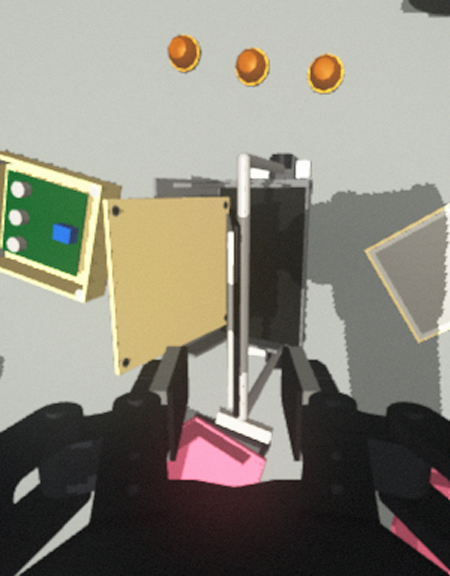

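>>> send_rows([
  [34,0,-38,-10,-0.1,0,0],
  [34,0,-76,-2,-0.22,0,0],
  [34,0,-85,20,-0.32,0,0],
  [34,1,-95,45,-0.42,0,0],
  [34,2,-105,68,-0.52,0,0],
  [34,2,-111,87,-0.563,0,0],
  [34,2,-111,87,-0.563,0,0],
  [34,2,-111,87,-0.563,0,0],
  [34,2,-111,87,-0.563,0,0],
  [34,2,-111,87,-0.563,0,0],
])

```text
clock: 11.55
position: [545.4, 282.6, 199.8]
tool_rot: [0.131, 0.988, 0.075, 0.012]
contact_force: [-0.2, -0.3, -0.3]
grip_width: 0.396
```

```bash
python3 - <<'E'
from st import *
add([2,-111,87],[-.563,0,0])
E
python3 - <<'E'
from st import *
from geo import *
s=show()
shot('w9');crop('pics/w9.png',100,80,300,300,2,'pics/w9b.png')
print(rot(s).inv().apply(L(co,9,145-34)-s['position']),'tilt',np.degrees(np.arcsin(-rot(s).apply([0,0,1])[1])))
print((projw(s,[L(co+60.5,9,145),L(co-60.5,9,145),L(co+60.5,9,0)])-[100,80])*2)
E
```

```text
clk 11.55 cmd [543.7 284.8 200.2] meas [545.4 282.6 199.8] roterr [-0.0028  0.0016  0.0044] F [-0.2 -0.3 -0.3] M [0.19 0.04 0.04] g 33.8 vmax 0.0123
[-1.55164131 -2.52829708 83.25868197] tilt 14.927735007751398
[[302.31175854 107.36470402]
 [305.33412578 426.05448613]
 [306.19370178  98.60900292]]
```

View pics/w9b.png

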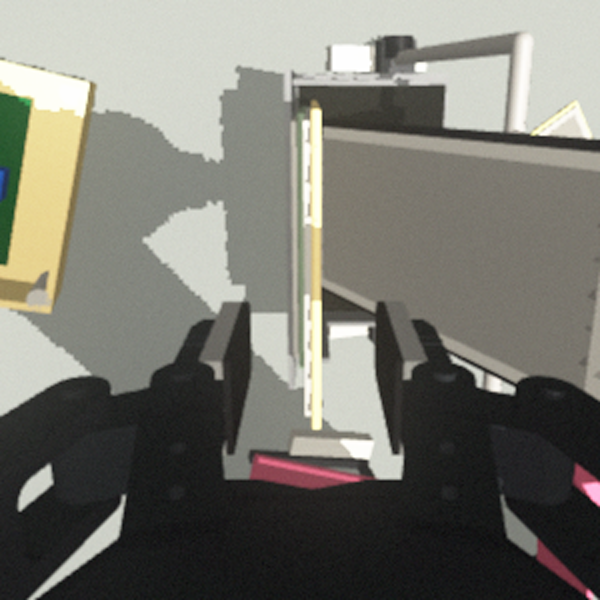

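>>> send_rows([
  [34,0,1,20,0,0,0],
  [34,0,2,40,0,0,0],
  [34,0,2.5,58,0,0,0],
  [34,0,2.5,70,0,0,0],
  [34,0,2.5,78,0,0,0],
  [34,0,2.5,83,0,0,0],
  [34,0,2.5,83,0,0,0],
  [34,0,2.5,83,0,0,0],
])

```text
clock: 12.27
position: [547.9, 261.4, 119.8]
tool_rot: [0.131, 0.988, 0.077, 0.011]
contact_force: [-0.4, 0.0, -0.4]
grip_width: 0.396
```

```bash
python3 - <<'E'
from st import *
add([0,2.5,83],[0,0,0])
E
python3 - <<'E'
from st import *
from geo import *
s=show()
shot('w10');crop('pics/w10.png',100,80,300,300,2,'pics/w10b.png')
print(rot(s).inv().apply(L(co,9,145-34)-s['position']))
E
```

```text
clk 12.27 cmd [547.5 261.2 120.7] meas [547.9 261.4 119.8] roterr [-0.0015  0.0013  0.0005] F [-0.4  0.  -0.4] M [ 0.26  0.04 -0.03] g 33.8 vmax 0.0134
[-0.57341332 -2.27535306  0.47151938]
```

View pics/w10b.png

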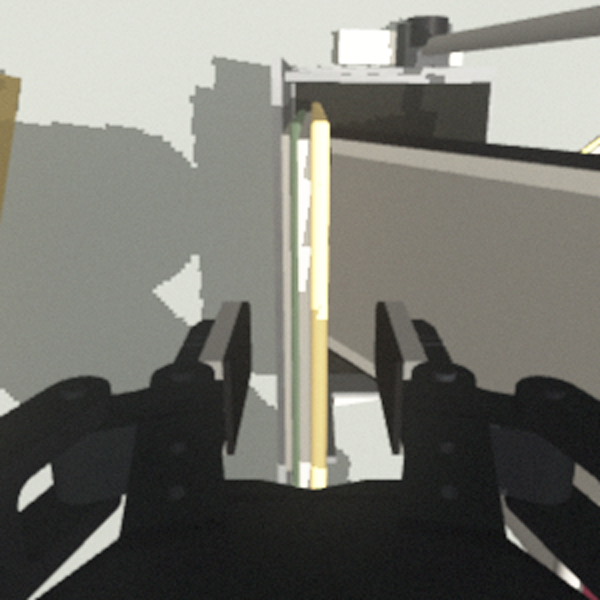

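>>> send_rows([
  [20,0,0,0,0,0,0],
  [12,0,0,0,0,0,0],
  [8,0,0,0,0,0,0],
  [4,0,0,0,0,0,0],
  [0,0,0,0,0,0,0],
  [0,0,0,0,0,0,0],
  [0,0,0,0,0,0,0],
], grip_force=40)

```text
clock: 12.9
position: [547.7, 261.4, 119.7]
tool_rot: [0.131, 0.988, 0.077, 0.011]
contact_force: [-1.0, 0.1, 3.9]
grip_width: 0.063
```

```bash
python3 - <<'E'
from st import *
from geo import *
s=show()
shot('w11');crop('pics/w11.png',100,80,300,300,2,'pics/w11b.png')
print(rot(s).inv().apply(L(co,9,145-34)-s['position']))
E
```

```text
clk 12.9 cmd [547.5 261.2 120.7] meas [547.7 261.4 119.7] roterr [-0.0019  0.0012  0.0002] F [-1.   0.1  3.9] M [ 0.15  0.12 -0.11] g 5.4 vmax 0.0023
[-0.38661839 -2.21663964  0.35009701]
```

View pics/w11b.png

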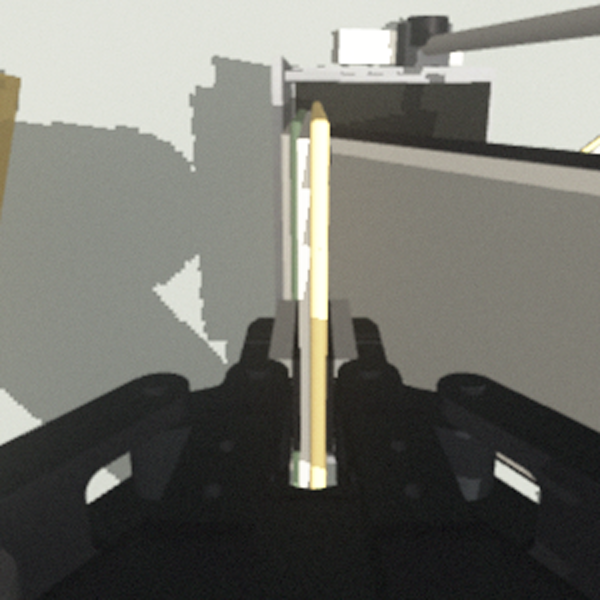

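>>> send_rows([
  [0,0,0,-3,0,0,0],
  [0,0,0,-8,0,0,0],
  [0,0,0.5,-16,0,0,0],
  [0,0,1,-26,0,0,0],
  [0,0,2,-40,0,0,0],
  [0,0,3,-56,0,0,0],
  [0,0,6,-74,0,0,0],
  [0,0,11,-92,0,0,0],
  [0,0,16,-110,0,0,0],
  [0,0,21,-128,0,0,0],
  [0,0,26,-146,0,0,0],
  [0,0,31,-164,0,0,0],
  [0,0,36,-182,0,0,0],
  [0,0,40,-200,0,0,0],
  [0,0,43,-212,0,0,0],
  [0,0,45,-220,0,0,0],
  [0,0,45,-220,0,0,0],
  [0,0,45,-220,0,0,0],
])

```text
clock: 14.45
position: [545.1, 275.0, 343.4]
tool_rot: [0.131, 0.988, 0.077, 0.011]
contact_force: [-0.5, 0.7, -2.6]
grip_width: 0.066
```

```bash
python3 - <<'E'
from st import *
add([0,45,-220],[0,0,0])
E
python3 - <<'E'
from st import *
s=show()
shot('w12')
crop('pics/w12.png',100,80,300,300,2,'pics/w12b.png')
im=cv2.cvtColor(env.read_camera('side'),cv2.COLOR_RGB2BGR); cv2.imwrite('pics/side5.png',im); crop('pics/side5.png',130,20,160,180,3.2,'pics/side5b.png')
print(s['joints'])
E
```

```text
clk 14.45 cmd [545.3 274.4 344.8] meas [545.1 275.  343.4] roterr [-0.0019  0.0005 -0.0002] F [-0.5  0.7 -2.6] M [0.42 0.14 0.01] g 5.6 vmax 0.0345
[-0.36327541  0.55023391 -0.52398741  0.9756014   0.48470629  1.82615214
 -2.16825865]
```

View pics/side5b.png

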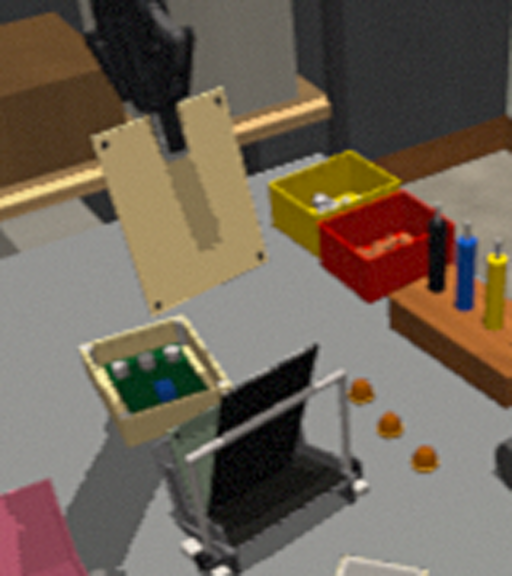

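View pics/w12b.png

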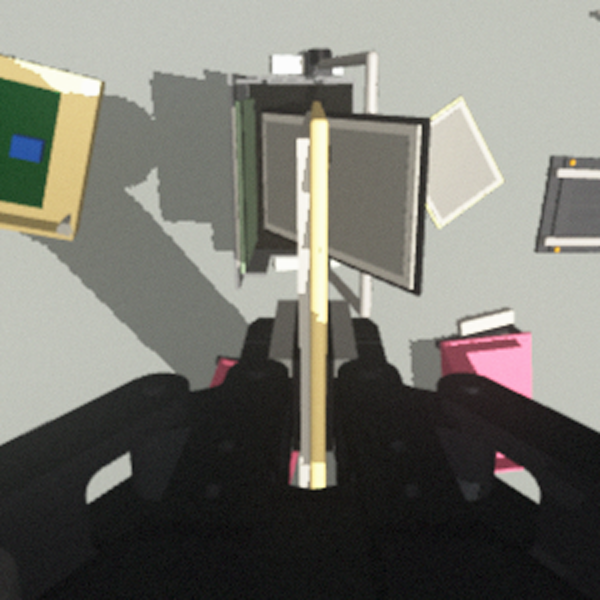

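```bash
python3 - <<'E'
from st import *
d([568.5,-297,340],tgt(4.8,0))
d([556,0,340],tgt(7,7))
E
```

```text
-> [-65.9 547.6 151.4] [ 0.2612 -0.01    0.0718]
-> [-32.1 262.2  75.1] [ 0.1392 -0.007   0.0331]
```

>>> send_rows([
  [0,-2,16,4.5,0.008,0,0.002],
  [0,-5,44,12,0.021,-0.001,0.006],
  [0,-9,77,21,0.037,-0.001,0.01],
  [0,-14,115,32,0.055,-0.002,0.015],
  [0,-18,153,42,0.073,-0.003,0.02],
  [0,-23,192,53,0.091,-0.0035,0.025],
  [0,-28,230,63,0.11,-0.004,0.03],
  [0,-32,268,74,0.128,-0.005,0.035],
  [0,-37,307,85,0.146,-0.006,0.04],
  [0,-42,345,95,0.164,-0.006,0.045],
  [0,-46,383,106,0.183,-0.007,0.05],
  [0,-51,422,116,0.201,-0.008,0.055],
  [0,-55,460,127,0.219,-0.008,0.06],
  [0,-59,493,136,0.235,-0.009,0.065],
  [0,-63,520,143,0.248,-0.0095,0.068],
  [0,-65,537,148,0.256,-0.01,0.07],
  [0,-66,547.6,151,0.261,-0.01,0.072],
  [0,-66,547.6,151,0.261,-0.01,0.072],
  [0,-66,547.6,151,0.261,-0.01,0.072],
  [0,-66,547.6,151,0.261,-0.01,0.072],
])

```text
clock: 16.22
position: [568.9, -293.7, 340.1]
tool_rot: [0.0, 0.999, 0.044, 0.0]
contact_force: [-0.2, 0.7, -2.7]
grip_width: 0.065
```

```bash
python3 - <<'E'
from st import *
add([-66,547.6,151],[0.261,-0.01,0.072])
E
python3 - <<'E'
from st import *
s=show()
shot('w13')
crop('pics/w13.png',60,0,400,384,1.5,'pics/w13b.png')
d([568.5,-297,260],tgt(4.8,0)); print(s['joints'].round(2))
E
```

```text
clk 16.22 cmd [ 568.4 -297.   340.4] meas [ 568.9 -293.7  340.1] roterr [ 0.      0.0006 -0.004 ] F [-0.2  0.7 -2.7] M [ 0.04 -0.02  0.01] g 5.5 vmax 0.0144
-> [ 0.1  0.  80.4] [ 0.0002 -0.     -0.0002]
[ 0.64  0.52 -0.36  0.98  0.18  1.68 -1.14]
```

View pics/w13b.png

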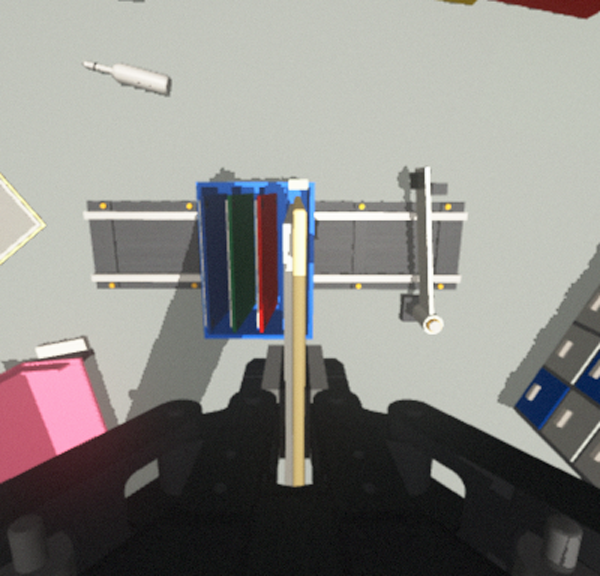

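>>> send_rows([
  [0,0,1,15,0,0,0],
  [0,0,2,35,0,0,0],
  [0,0,3,55,0,0,0],
  [0,0,3,72,0,0,0],
  [0,0,3,80,0,0,0],
  [0,0,3,80,0,0,0],
  [0,0,3,80,0,0,0],
])

```text
clock: 16.85
position: [569.0, -298.7, 260.8]
tool_rot: [0.001, 0.999, 0.043, 0.0]
contact_force: [-0.3, 0.3, -2.6]
grip_width: 0.067
```

```bash
python3 - <<'E'
from st import *
add([0,3,80],[0,0,0])
E
python3 - <<'E'
from st import *
s=show()
shot('w14')
crop('pics/w14.png',150,60,200,270,2.2,'pics/w14b.png')
im=cv2.cvtColor(env.read_camera('side'),cv2.COLOR_RGB2BGR); cv2.imwrite('pics/side6.png',im); crop('pics/side6.png',240,160,140,160,3.6,'pics/side6b.png')
rr=rot(s)
print('foot',s['position']+rr.apply([-.5,0,111]), 'yaw',np.degrees(np.arctan2(*rr.apply([1,0,0])[1::-1])))
foot=s['position']+rr.apply([[-60.5,3,111],[60,3,111],[60,-3,111]]); print((projw(s,foot)-[150,60])*2.2)
Zc=R.from_euler('z',4.78,degrees=True)
rim=[565,-261.2,115.5]+Zc.apply([[70,-50,0],[-70,-50,0],[66,-46,0],[66,-26,0],[-66,-46,0],[-66,-26,0]]); print((projw(s,rim)-[150,60])*2.2)
E
```

```text
clk 16.85 cmd [ 568.6 -300.   260.4] meas [ 569.  -298.7  260.8] roterr [-0.0022  0.0009 -0.0019] F [-0.3  0.3 -2.6] M [-0.02  0.01  0.06] g 5.7 vmax 0.0413
foot [ 568.59910109 -298.96513967  149.78503387] yaw 4.895001849528728
[[239.39395749 429.23859274]
 [239.88766413 154.00843289]
 [224.88233517 154.02210342]]
[[259.50054518 131.51406047]
 [256.18462571 417.41477248]
 [250.53503465 140.70114956]
 [206.23476338 140.65118986]
 [248.37455063 410.15924509]
 [208.89880502 410.14212051]]
```

View pics/w14b.png

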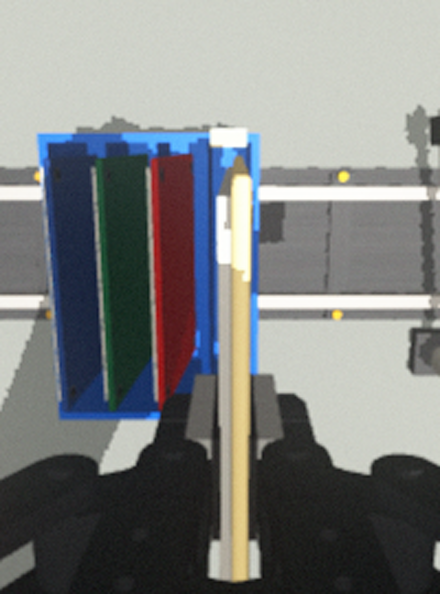

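View pics/side6b.png

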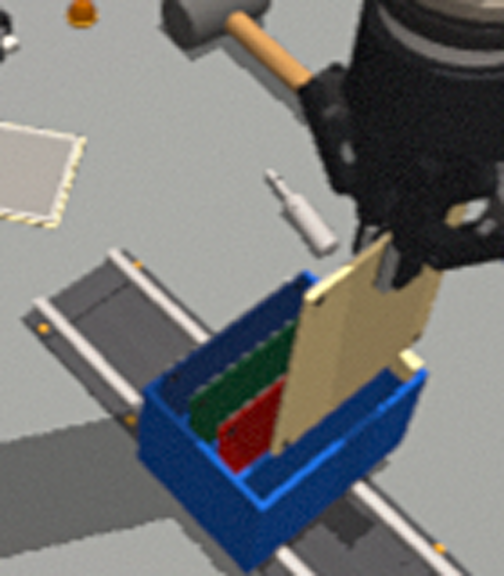

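>>> send_rows([
  [0,-0.5,-1,6,0,0,0],
  [0,-0.5,-1.5,15,0,0,0],
  [0,-0.5,-1.5,25,0,0,0],
  [0,-0.5,-1.5,35,0,0,0],
  [0,-0.5,-1.5,45,0,0,0],
  [0,-0.5,-1.5,45,0,0,0],
])

```text
clock: 17.45
position: [566.0, -298.0, 211.3]
tool_rot: [-0.0, 0.999, 0.042, -0.003]
contact_force: [-0.3, -0.2, -2.7]
grip_width: 0.062
```

```bash
python3 - <<'E'
from st import *
add([-.5,-1.5,45],[0,0,0])
E
python3 - <<'E'
from st import *
s=show()
shot('w15')
crop('pics/w15.png',150,60,200,270,2.2,'pics/w15b.png')
rr=rot(s)
print('foot',s['position']+rr.apply([-.5,0,111]))
E
```

```text
clk 17.45 cmd [ 568.  -298.5  215.4] meas [ 566.  -298.   211.3] roterr [ 0.0009 -0.0053  0.    ] F [-0.3 -0.2 -2.7] M [0.01 0.07 0.03] g 5.3 vmax 0.0372
foot [ 564.94298562 -298.03645378  100.30499294]
```

View pics/w15b.png

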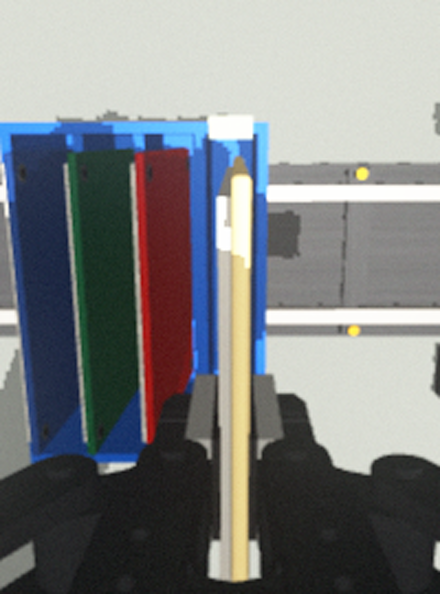

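>>> send_rows([
  [0,1,0,2,0,0,0],
  [0,1.5,0,8,0,0,0],
  [0,1.5,0,16,0,0,0],
  [0,1.5,0,24,0,0,0],
  [0,1.5,0,30,0,0,0],
  [0,1.5,0,30,0,0,0],
  [0,1.5,0,30,0,0,0],
  [0,1.5,0,30,0,0,0],
])

```text
clock: 18.17
position: [569.7, -298.6, 185.3]
tool_rot: [0.001, 0.999, 0.042, 0.0]
contact_force: [-0.1, 0.2, -2.6]
grip_width: 0.066
```

```bash
python3 - <<'E'
from st import *
add([1.5,0,30],[0,0,0])
E
python3 - <<'E'
from st import *
s=show()
rr=rot(s)
print('foot',s['position']+rr.apply([-.5,0,111]))
shot('w16')
crop('pics/w16.png',150,60,200,270,2.2,'pics/w16b.png')
E
```

```text
clk 18.17 cmd [ 569.5 -298.4  185.4] meas [ 569.7 -298.6  185.3] roterr [-0.0025  0.0008  0.0001] F [-0.1  0.2 -2.6] M [0.01 0.05 0.02] g 5.7 vmax 0.0101
foot [ 569.2855034  -298.91741085   74.34510957]
```

View pics/w16b.png

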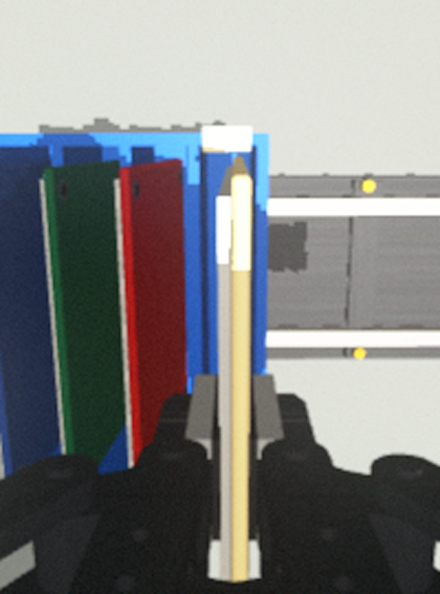

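>>> send_rows([
  [0,-0.5,-0.5,5,0,0,0],
  [0,-1,-1,12,0,0,0],
  [0,-1,-1,20,0,0,0],
  [0,-1,-1,27,0,0,0],
  [0,-1,-1,32,0,0,0],
  [0,-1,-1,32,0,0,0],
  [0,-1,-1,32,0,0,0],
])

```text
clock: 18.8
position: [568.1, -297.6, 152.4]
tool_rot: [0.001, 0.999, 0.042, -0.0]
contact_force: [0.2, 0.4, -2.7]
grip_width: 0.065
```

```bash
python3 - <<'E'
from st import *
add([-1,-1,32],[0,0,0])
E
python3 - <<'E'
from st import *
s=show()
rr=rot(s)
print('foot',s['position']+rr.apply([-.5,0,111]))
E
```

```text
clk 18.8 cmd [ 568.4 -297.5  153.4] meas [ 568.1 -297.6  152.4] roterr [-0.0016 -0.0007  0.    ] F [ 0.2  0.4 -2.7] M [-0.   -0.02  0.05] g 5.6 vmax 0.02
foot [ 567.51833808 -297.81128328   41.40561156]
```

>>> send_rows([
  [0,0,0,1,0,0,0],
  [0,0,0,2,0,0,0],
  [0,0,0,3,0,0,0],
  [0,0,0,4,0,0,0],
  [0,0,0,4,0,0,0],
  [0,0,0,4,0,0,0],
])

```text
clock: 19.3
position: [568.4, -297.7, 149.2]
tool_rot: [0.001, 0.999, 0.042, 0.0]
contact_force: [0.2, -0.5, -2.2]
grip_width: 0.068
```

>>> send_rows([
  [0,0,0,0.7,0,0,0],
  [0,0,0,1.4,0,0,0],
  [0,0,0,2,0,0,0],
  [0,0,0,2,0,0,0],
  [0,0,0,2,0,0,0],
])

```text
clock: 19.72
position: [568.4, -297.6, 147.0]
tool_rot: [0.001, 0.999, 0.042, 0.0]
contact_force: [-0.4, -0.0, -2.1]
grip_width: 0.066
```

>>> send_rows([
  [0,0,0,0.5,0,0,0],
  [0,0,0,1,0,0,0],
  [0,0,0,1.5,0,0,0],
  [0,0,0,1.5,0,0,0],
  [0,0,0,1.5,0,0,0],
])

```text
clock: 20.13
position: [568.4, -297.7, 145.6]
tool_rot: [0.001, 0.999, 0.042, 0.0]
contact_force: [-0.1, 0.6, -1.6]
grip_width: 0.065
```

>>> send_rows([
  [0,0,0,0.5,0,0,0],
  [0,0,0,1,0,0,0],
  [0,0,0,1.5,0,0,0],
  [0,0,0,1.5,0,0,0],
  [0,0,0,1.5,0,0,0],
])

```text
clock: 20.55
position: [568.5, -297.8, 145.2]
tool_rot: [0.002, 0.999, 0.042, 0.001]
contact_force: [-2.7, 0.8, 4.6]
grip_width: 0.064
```

```bash
python3 - <<'E'
from st import *
for z in (4,2,1.5,1.5): add([0,0,z],[0,0,0])
E
python3 - <<'E'
from st import *
s=show()
shot('w17')
crop('pics/w17.png',110,60,250,270,2.2,'pics/w17b.png')
im=cv2.cvtColor(env.read_camera('side'),cv2.COLOR_RGB2BGR); cv2.imwrite('pics/side7.png',im); crop('pics/side7.png',240,160,140,160,3.6,'pics/side7b.png')
E
```

```text
clk 20.55 cmd [ 568.4 -297.5  144.4] meas [ 568.5 -297.8  145.2] roterr [-0.003   0.001   0.0002] F [-2.7  0.8  4.6] M [ 0.17  0.48 -0.03] g 5.5 vmax 0.0015
```

View pics/w17b.png

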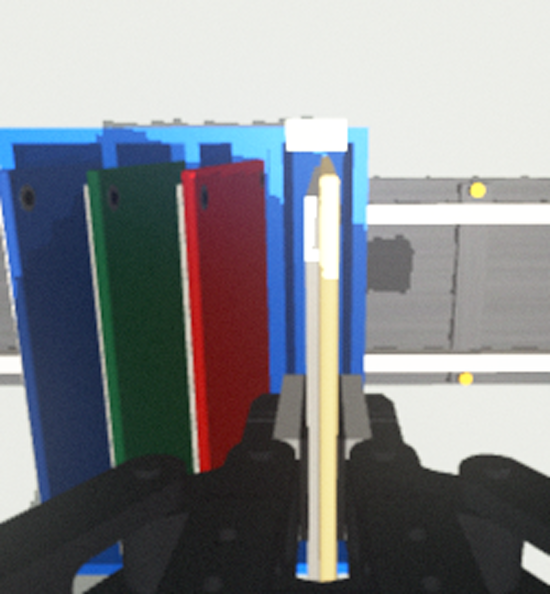

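View pics/side7b.png

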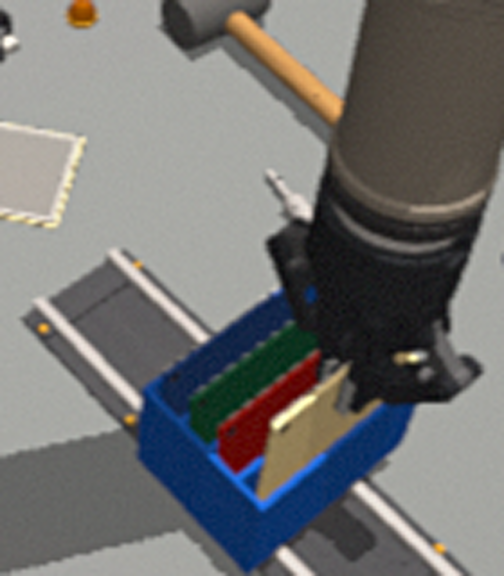

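>>> send_rows([
  [0,0,0,0,0,0,0],
  [0,0,0,0,0,0,0],
  [8,0,0,0,0,0,0],
  [11,0,0,0,0,0,0],
  [15,0,0,0,0,0,0],
  [20,0,0,0,0,0,0],
  [26,0,0,0,0,0,0],
  [30,0,0,0,0,0,0],
  [30,0,0,0,0,0,0],
])

```text
clock: 21.4
position: [568.5, -297.6, 144.0]
tool_rot: [0.001, 0.999, 0.042, 0.0]
contact_force: [-0.4, -0.4, -0.6]
grip_width: 0.354
```

```bash
python3 - <<'E'
from st import *
s=show()
shot('w18')
crop('pics/w18.png',110,60,250,270,2.2,'pics/w18b.png')
E
```

```text
clk 21.4 cmd [ 568.4 -297.5  144.4] meas [ 568.5 -297.6  144. ] roterr [-0.0021  0.0004 -0.0001] F [-0.4 -0.4 -0.6] M [-0.02 -0.01  0.01] g 30.3 vmax 0.0011
```

View pics/w18b.png

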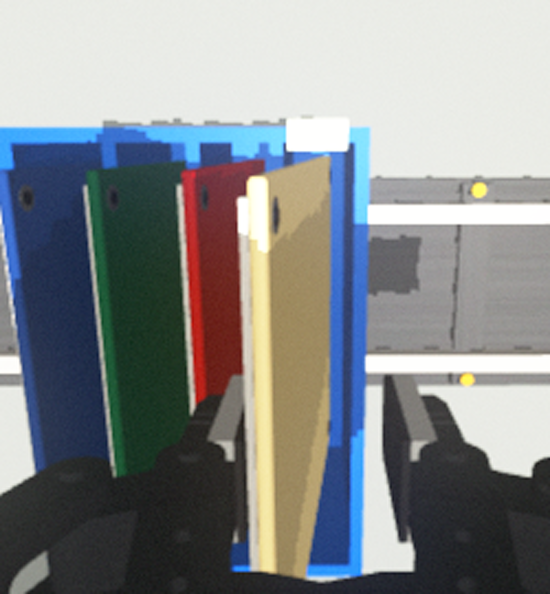

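>>> send_rows([
  [34,0,0,-1,0,0,0],
  [38,0,0,-2,0,0,0],
  [42,0,0,-3,0,0,0],
  [42,0,0,-5,0,0,0],
  [42,0,0,-15,0,0,0],
  [42,0,0,-35,0,0,0],
  [42,0,0,-60,0,0,0],
  [42,0,0,-85,0,0,0],
  [42,0,0,-110,0,0,0],
  [42,-30,0,-135,0,0,0],
  [42,-60,0,-150,0,0,0],
  [42,-60,0,-150,0,0,0],
  [42,-60,0,-150,0,0,0],
])

```text
clock: 22.53
position: [508.1, -303.7, 297.1]
tool_rot: [0.003, 0.999, 0.04, 0.002]
contact_force: [0.2, -0.3, -0.0]
grip_width: 0.494
```

```bash
python3 - <<'E'
from st import *
add([-60,0,-150],[0,0,0])
E
python3 - <<'E'
from st import *
s=show()
shot('w19')
crop('pics/w19.png',130,20,250,270,2.2,'pics/w19b.png')
im=cv2.cvtColor(env.read_camera('side'),cv2.COLOR_RGB2BGR); cv2.imwrite('pics/side8.png',im); crop('pics/side8.png',140,90,250,240,2.4,'pics/side8b.png')
im=cv2.cvtColor(env.read_camera('top'),cv2.COLOR_RGB2BGR); cv2.imwrite('pics/top8.png',im); crop('pics/top8.png',100,80,320,200,2.4,'pics/top8b.png')
E
```

```text
clk 22.53 cmd [ 508.6 -302.5  294.4] meas [ 508.1 -303.7  297.1] roterr [-0.0061  0.0038  0.0027] F [ 0.2 -0.3 -0. ] M [ 0.01 -0.01 -0.03] g 42.2 vmax 0.0529
```

View pics/w19b.png

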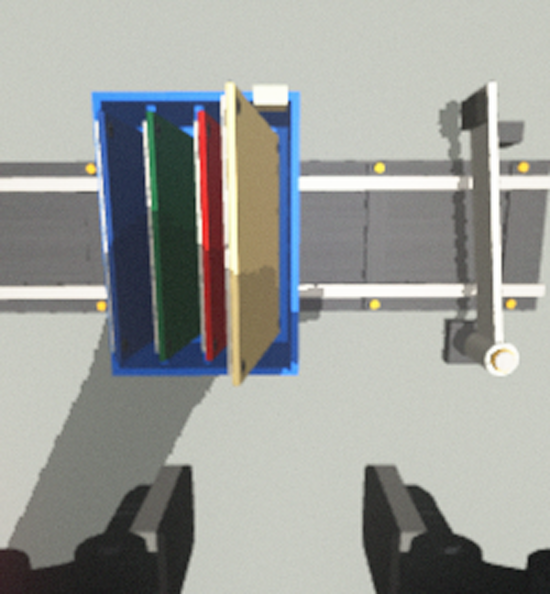

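View pics/side8b.png

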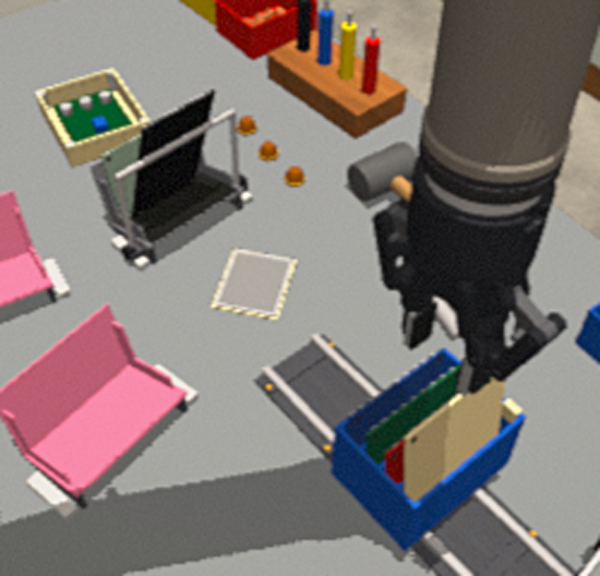

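View pics/top8b.png

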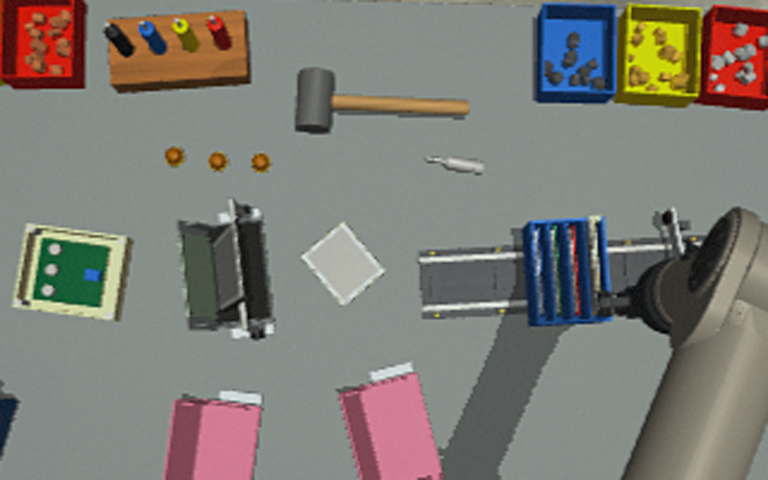

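```bash
python3 - <<'E'
from h import *
s=pickle.load(open('pics/w19.pkl','rb')); C=unc(130,20,2.2)
Zc=R.from_euler('z',4.78,degrees=True)
def at(uv,z):
    o,d=rayw(s,uv); return o+d*(z-o[2])/d[2]
for uv in (C(237,83),C(243,384)): # top front edge
    print('top', Zc.inv().apply(at(uv,179)-[568,-297.1,35]).round(1))
for uv in (C(279,131),C(279,334)): # foot?
    print('low', Zc.inv().apply(at(uv,35)-[568,-297.1,35]).round(1))
for uv in (C(93,93),C(300,93),C(299,374),C(112,375)): print('rim',Zc.inv().apply(at(uv,115.5)-[565,-261.2,115]).round(1))
E
```

```text
top [ 60.   12.8 144. ]
top [-59.8  12.6 144. ]
low [63.4 -4.4  0. ]
low [-61.7  -4.1   0. ]
rim [69.1 49.7  0.5]
rim [ 68.9 -50.1   0.5]
rim [-70.2 -50.3   0.5]
rim [-70.3  50.6   0.5]
```

>>> send_rows([
  [42,0,0,0,0,0,0],
  [42,0,0,0,0,0,0],
  [42,0,0,0,0,0,0],
])

```text
clock: 22.93
position: [508.9, -301.8, 293.2]
tool_rot: [0.001, 0.999, 0.042, -0.0]
contact_force: [0.0, 0.9, -0.2]
grip_width: 0.493
```

```bash
python3 - <<'E'
from plant import env
print(env.job_done())
E
```

```text
the job is handed in; nothing more can be done
None
```

The cream lid now stands in the tagged cell and the job is handed in, at 22.9 s of the 53 s allowed; no verdict was reported.

- **Black lid:** I gripped it by its top and tipped it forward about its foot. It stopped moving against the front rail, with the sideways force rising from about 5 N to 9.6 N. I eased off and let go there, and it stayed put.
- **Cream lid:** I drew it up out of the stack and carried it to the carrier. I lowered it until the upward force on the tool had risen by about 6 to 7 N at floor height, then let go.

**Last checks, from the pictures:**
- The cream lid's foot is on the cell floor, within about 1 mm of the middle across and along. It leans about 7° against the divider (limit 15°).
- The carrier's rim is within about 1 mm of where it started.
- The black lid rests on the rail and the rear lid stands in the rack.
- The lenses, plug, mallet, enclosure and gate look untouched. I judged these by eye and did not measure them.

**One disagreement:** the measured tool position was up to about 5 mm off the commanded one just after moves. I corrected this from the readings and pictures before each grasp and before the insertion.

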